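# Open the catch can and brush it out

### The job

Unscrew the knurled cap from the threaded neck of the metal catch can, lift it off and set it down, right way up, inside the shallow metal tray. Then take the brush from its holder by the handle, push it down the open neck to the bottom of the can, pull it well up, push it to the bottom once more, and stand it back in its holder. Do not drop the cap, and leave the other things on the bench where they are.

Things in the scene. Friction and masses are not known exactly. Their poses are not given: they have to be found in the camera images.
- can: Plain aluminium catch can, fixed, upright. Origin: centre of its underside on the bench; z up. Dark foot 100 mm across, 12 mm high; body 72 mm across up to 82 mm high; shoulder narrowing to 32 mm at 96 mm height, then a hollow threaded stud (the neck). Inside 64 mm wide, inner floor 12 mm above the bench. Two short pipe stubs on its side play no part.
- can_mouth (a point): Centre of the mouth of the can's threaded neck, in its rim, 130 mm above the bench (hidden under the cap at the start). Bore 26 mm, 45 mm across the thread. Coarse right-hand thread: the cap rises 24 mm per turn after up to 0.4 rad of backlash, needs under 0.5 N m, and stays where it is when let go part way.
- cap: Dark steel knurled cap, closed on top, 58 mm across, 34 mm high, about 90 g, screwed home on the can's neck. Origin: centre of its lower rim (102 mm above the bench when home; top at 136 mm); z up. Comes free after nearly half a turn anticlockwise seen from above (about 2.85 rad: two or three grasps), then lifts straight off; until then it cannot be pulled off. Any grasp yaw will do.
- tray: Shallow square steel tray, fixed, empty, 130 x 130 mm outside, its floor 4 mm above the bench, its lip 4 mm wide and 9 mm above the bench. Origin: centre of its underside; x and y along its sides.
- holder: Grey plastic brush holder, fixed: upright round tube, bore 28 mm, on a dark foot 84 mm across; it flares like a funnel from 55 mm height to a mouth about 52 mm wide at 80 mm height. Inner floor 8 mm above the bench. Origin: centre of its underside.
- brush: Long bottle brush standing head down in the holder, 200 mm long, about 70 g. Origin: centre of its flat lower end; z points up along the brush to the handle's end. Black bristle head 22 mm across (hard core 17 mm) from 0 to 65 mm; steel rod 10 mm thick to 115 mm; round wooden handle 18 mm thick from 115 to 200 mm. It may lean a few degrees.
- brush_grip (a point): Point on the axis of the brush's wooden handle, 165 mm above the brush's lower end.
- socket: Bystander: small steel socket, 26 mm across, 34 mm high. Origin at its underside.
- switch: Bystander: small black toggle switch, 26 x 20 mm, 51 mm high. Origin at its underside.
- gauge: Bystander: round dial instrument lying face up, 68 mm across, 43 mm high. Origin at its underside.
- spanner: Bystander: open-ended spanner lying on the bench. Origin at its underside.
- driver: Bystander: screwdriver lying on the bench. Origin at its underside.
- fluid: Bystander: plain grey bottle, 64 mm across, 150 mm high. Origin at its underside.
- tin: Bystander: tin, 72 mm across, 85 mm high. Origin at its underside.
Not all that is in view belongs to the job. Leave any green or purple look-alike of the cap alone.

How it is judged:
By the outcome, as a careful person would: the job done as asked, in the order asked, and still so for the second after the job is handed in, with the robot touching nothing.
It also fails if it takes over 72 s, if anything falls off the work surface, if the arm or the gripper's body presses on something with over 40 N, if the wrist force passes 120 N, or if a joint passes its speed limit or range.

### The arm

A 7-joint arm with a two-finger parallel gripper is mounted at the origin on the work surface. World frame = base frame: x ahead of the robot, y to its left, z up, the work surface at z = 0. Lengths are in m, angles in rad, forces in N, time in s.
With the tool pointing down it reaches from about 0.425 to 0.925 m from the base axis. Payload 6.8 kg.
Tool frame: the origin (TCP) lies at the very end of the fingers, on their centre line; the grasp point (between the pads) lies 19 mm behind it; z points along the fingers, y is the direction in which the jaws open and shut (so a half turn about z gives the same grasp; the last joint's range is limited). The gripper opens to 85 mm and grips with 20 to 120 N. Pads are 22 mm wide; open, the fingers measure 114 mm over their backs; the gripper's body (76 mm by 85 mm) begins 54 mm behind the grasp point. The pads swing forward as they close: fully open they stand 13 mm farther back than shut.
Start: joints at [-1.251, 0.477, 0.022, 1.555, -0.011, 1.109, -0.083], TCP at [0.28, 0.614, 0.231] pointing down, gripper open.
Joint ranges: [-2.96, 2.96], [-0.34, 2.1], [-1.41, 1.46], [0.24, 2.44], [-1.37, 4.51], [0.17, 1.92], [-2.96, 2.96]. Speed limits (rad/s): [2.39, 2.39, 3.14, 3.14, 3.14, 3.14, 3.14].

### API

Orientations are given as a rotation vector (axis times angle).
In Python, from bench import monitor, viewer, job gives the robot as it stands. The module is installed in compiled form; this text tells all that it offers.
- The arm moves only by the tool drive_tool, never from a script. Its argument "commands" is a list of rows, each an object with "linear": the shift along the tool's x, y, z in m, a list of three; "dr": the turn, a rotation vector about the tool's x, y, z in degrees, a list of three; "jaw": the closure, from 0 (fully open) to 1 (shut). A call has 1 to 8 rows; each row shifts and turns the pose as measured when the row begins, along the tool's axes as they then stand; what a row does not reach is not made up. A row lasts 1/8 s, in which the tool goes at most 62.5 mm and 10.7 degrees, less where a joint would pass 70% of its speed; a pose out of reach is approached as far as the arm can. A call is refused whole if a number of a shift passes 0.0625 or a number of a turn 10.7, either way. A call with a gripper value outside its range is refused whole. The fingers move at their own pace and stop on an object; "force" is the grip in N (left out, the last holds). Time passes only in rows, so rows that do not move let the fingers close. It gives the time, the measured TCP pose, the force and the opening at its end, in the units of the state.
- monitor.get_obs(): the state, without advancing time (a new reading comes with each control period).
- viewer.grab_frame(name): name is "scene" or "top"; returns the picture (400x640x3 uint8, red, green, blue); there is no depth.
- viewer.calibration(name): a dict with "K" (3x3 intrinsics, pixels), "R" (3x3) and "t" (3): a world point X has camera coordinates R X + t. Camera axes: x right, y down, z forward; pixel columns grow to the right and rows downward; lengths in m; the calibration is good to about 2 mm. A picture is of the moment at which its call begins. calibration takes no time and is no camera call.
- job.hand_in(): hands the job in, once; it reports no verdict.
The state is a dict: "clock": time; "joints": joint angles; "qvel": joint speeds; "tau": joint torques, N m; "tcp_pos": TCP position; "orientation": TCP orientation; "contact_force": force on the tool from outside, world axes, zero at the start; "moment": the same for the moment, N m; "grip_width": finger opening in m.
Only numpy, scipy, OpenCV 4.12 (cv2) and the standard library are available. Lean on these libraries where they do the work, as an engineer would, in place of code of your own. Each camera call takes 0.05 s, during which the arm holds its last target.

## Working session

There is one attempt and no reset: what is moved stays moved. The work goes in short steps, Python scripts to look and compute and a tool call to move; the robot and the scene stay as the last step left them, time stands still between calls to the robot, and variables do not carry over. Pictures are saved under pics/ and viewed, and the job is handed in when it is done.

Besides the shell and the picture viewer there is one more tool, called after "Emit:" as a command line: name --argument value ..., lists and objects as JSON in quotes. drive_tool: Moves the arm, as the interface text tells. Its arguments: {"type":"object","properties":{"commands":{"type":"array"},"force":{"type":"number"}},"required":["commands"]}

```bash
mkdir -p pics
cat > h.py <<'E'
import numpy as np, cv2
from bench import monitor, viewer, job
def save(n,im): cv2.imwrite('pics/'+n+'.png', im[:,:,::-1])
def cal(n):
    c=viewer.calibration(n); return np.array(c['K']),np.array(c['R']),np.array(c['t']).ravel()
def proj(n,X):
    K,R,t=cal(n); p=K@(R@np.array(X)+t); return p[:2]/p[2]
def ray(n,uv):
    K,R,t=cal(n); d=R.T@np.linalg.solve(K,[uv[0],uv[1],1]); return -R.T@t,d
def plane(n,uv,z):
    o,d=ray(n,uv); return o+d*(z-o[2])/d[2]
def tri(n1,p1,n2,p2):
    o1,d1=ray(n1,p1);o2,d2=ray(n2,p2)
    A=np.stack([d1,-d2],1);s=np.linalg.lstsq(A,o2-o1,rcond=None)[0]
    a=o1+s[0]*d1;b=o2+s[1]*d2;return (a+b)/2,np.linalg.norm(a-b)
E
python3 - <<'E'
from h import *
np.set_printoptions(precision=4,suppress=True)
for n in ('scene','top'):
    save(n+'0',viewer.grab_frame(n)); K,R,t=cal(n); print(n,K,-R.T@t, R)
o=monitor.get_obs()
for k in o: print(k,np.round(o[k],4))
E
```

```text
scene [[374.2368   0.     316.7204]
 [  0.     374.2368 193.6047]
 [  0.       0.       1.    ]] [1.1026 0.3934 1.0253] [[-0.6222  0.7827  0.0115]
 [ 0.6237  0.5046 -0.597 ]
 [-0.4731 -0.3643 -0.8022]]
top [[458.6792   0.     314.2388]
 [  0.     458.6792 202.8366]
 [  0.       0.       1.    ]] [0.4698 0.0065 1.7425] [[ 0.0228 -0.9997  0.0128]
 [-0.9983 -0.0234 -0.0537]
 [ 0.054  -0.0115 -0.9985]]
clock 0.1
joints [-1.2511  0.4777  0.0223  1.5564 -0.0115  1.1093 -0.0831]
qvel [-0.0002 -0.0008  0.0001 -0.0021  0.0006  0.0009  0.0007]
tau [  0.0046 -59.7762   1.6137 -28.1956   0.0128   0.005   -0.    ]
tcp_pos [0.2798 0.6137 0.2304]
orientation [-0.6668 -3.0698  0.0027]
contact_force [ 0.1625 -0.0678  0.0223]
moment [ 0.0183  0.0019 -0.0001]
grip_width 0.0854
```

View pics/scene0.png

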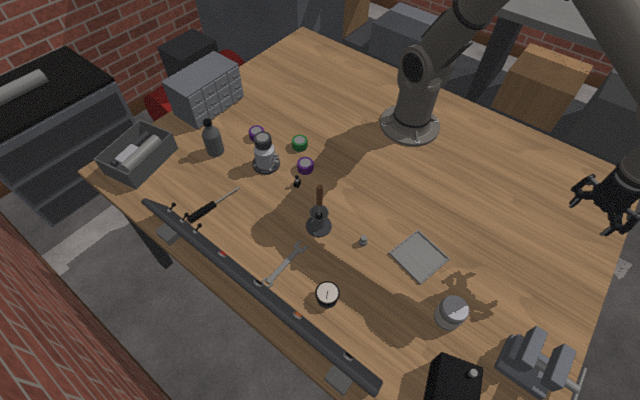

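View pics/top0.png

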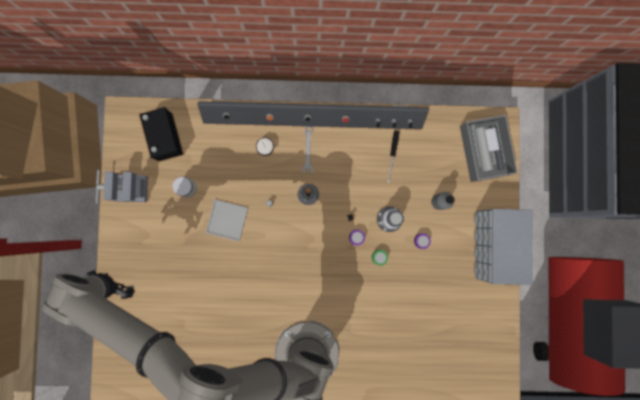

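The scene view shows the can with its dark cap at (264,140), the brush in its holder at (319,195) to (318,228), and the tray at (418,257). The top view has the can at (391,218), the holder at (308,194) and the tray at (228,219). 

These could be taken for the cap:
- Dark cap on the can: scene (264,140), chosen by the description.
- Green ring: scene (300,143).
- Purple rings: scene (256,132) and (305,165).
- Grey bottle top: scene (209,123).

I'll check the choice with close crops.

Run:
```python
from h import *
s=cv2.imread('pics/scene0.png');t=cv2.imread('pics/top0.png')
a=cv2.resize(s[115:185,230:330],None,fx=6,fy=6,interpolation=cv2.INTER_CUBIC)[:, :400]
b=cv2.resize(t[190:260,350:450],None,fx=6,fy=6,interpolation=cv2.INTER_CUBIC)[:, :400]
cv2.imwrite('pics/crop1.png',np.hstack([a,b]))
a=cv2.resize(s[175:245,285:355],None,fx=5.7,fy=5.7,interpolation=cv2.INTER_CUBIC)
b=cv2.resize(t[160:230,275:345],None,fx=5.7,fy=5.7,interpolation=cv2.INTER_CUBIC)
cv2.imwrite('pics/crop2.png',np.hstack([a,b]))
```

```text
(no output)
```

View pics/crop1.png

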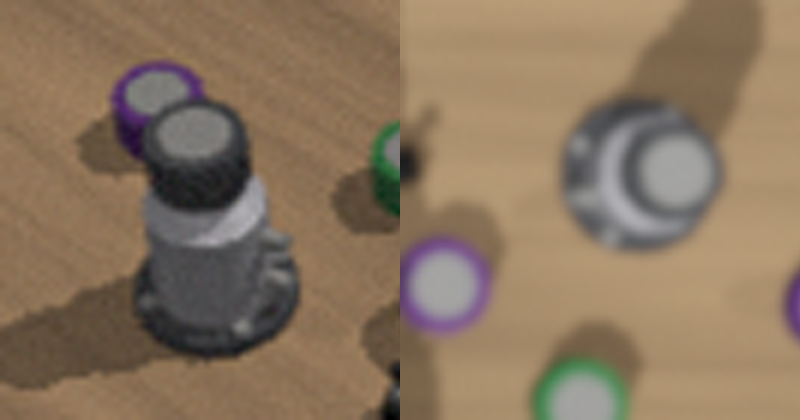

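View pics/crop2.png

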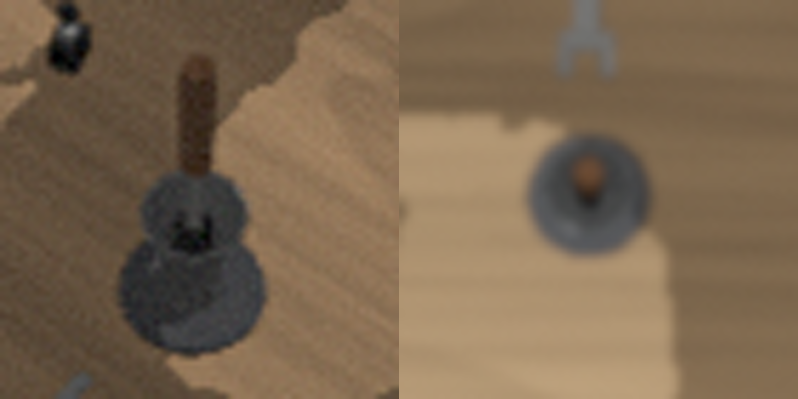

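The left crop shows the chosen cap. It is dark and knurled, sits on the can's neck and has a grey top face, while the purple and green rings stand on the bench. The second crop shows the wooden handle tip near scene (320,186) and top (308,191).

```bash
cat > m.py <<'E'
from h import *
np.set_printoptions(precision=4,suppress=True)
s=cv2.imread('pics/scene0.png');t=cv2.imread('pics/top0.png')
def cc(im,x0,y0,x1,y1,f,seed,up=4):
    c=cv2.resize(im[y0:y1,x0:x1],None,fx=up,fy=up,interpolation=cv2.INTER_CUBIC)
    m=f(c).astype(np.uint8)
    n,l,st,ce=cv2.connectedComponentsWithStats(m)
    k=l[int((seed[1]-y0)*up),int((seed[0]-x0)*up)]
    cs,_=cv2.findContours((l==k).astype(np.uint8),cv2.RETR_EXTERNAL,cv2.CHAIN_APPROX_NONE)
    p=max(cs,key=cv2.contourArea).reshape(-1,2)
    p=(p+.5)/up-.5+[x0,y0]
    return k,ce[k]/up+[x0,y0]-.5+.5/up,p
g=lambda c:cv2.cvtColor(c,cv2.COLOR_BGR2GRAY)
sat=lambda c:cv2.cvtColor(c,cv2.COLOR_BGR2HSV)[:,:,1]
for n,im,b,sd in (('top',t,(375,200,415,240),(396,218.5)),('scene',s,(245,120,285,160),(262.5,137))):
    for th in (105,120,135):
        k,ce,p=cc(im,*b,lambda c:g(c)>th,sd)
        e=cv2.fitEllipse(p.astype(np.float32))
        print('captop',n,th,k,ce,e,plane(n,e[0],.136))
# tray
for n,im,b,sd in (('top',t,(195,190,260,250),(228,219)),('scene',s,(375,220,460,295),(418,257))):
  for th in (50,):
    k,ce,p=cc(im,*b,lambda c:sat(c)<th,sd)
    r=cv2.minAreaRect(p.astype(np.float32)); print('tray',n,k,ce,r[1])
    q=cv2.approxPolyDP(p.astype(np.float32).reshape(-1,1,2),5,True).reshape(-1,2)
    Q=np.array([plane(n,x,.009) for x in q]); print(q.tolist(),Q[:,:2].tolist(),Q.mean(0),[np.linalg.norm(Q[i]-Q[i-1]) for i in range(len(Q))])
# handle
for n,im,b,sd in (('top',t,(295,180,322,208),(308.3,190.7)),('scene',s,(310,178,330,215),(319.5,195))):
    c=im[b[1]:b[3],b[0]:b[2]].astype(int); print(n); 
    k,ce,p=cc(im,*b,lambda c:(c[:,:,2].astype(int)-c[:,:,0]>18)&(g(c)<110),sd)
    print(k,ce,p.min(0),p.max(0))
    for y in np.unique(np.round(p[:,1]))[::2]:
        w=p[np.abs(p[:,1]-y)<.6,0]; print(y,w.min(),w.max(),(w.min()+w.max())/2)
E
python3 m.py
```

```text
captop top 105 1 [395.2702 220.7018] ((394.4083557128906, 219.49325561523438), (46.69236373901367, 47.034915924072266), 74.53382110595703) [ 0.5047 -0.2946  0.136 ]
captop top 120 2 [395.7367 218.1711] ((395.73858642578125, 218.1693878173828), (11.995290756225586, 12.05992317199707), 26.944927215576172) [ 0.5095 -0.2993  0.136 ]
captop top 135 3 [395.6909 218.1828] ((395.6919250488281, 218.1842803955078), (10.892125129699707, 10.958587646484375), 101.67129516601562) [ 0.5094 -0.2991  0.136 ]
captop scene 105 3 [261.9533 136.7648] ((261.9481201171875, 136.7645721435547), (7.719118595123291, 11.556761741638184), 84.9833984375) [ 0.5082 -0.2993  0.136 ]
captop scene 120 22 [261.9911 136.7333] ((261.9703674316406, 136.7549285888672), (6.913537979125977, 10.467334747314453), 84.969970703125) [ 0.5081 -0.2993  0.136 ]
captop scene 135 0 [264.3634 139.1408] ((264.57989501953125, 139.52536010742188), (46.697242736816406, 47.20428466796875), 7.769474029541016) [ 0.512  -0.2837  0.136 ]
tray top 2 [226.4715 219.8236] (35.11676788330078, 35.340843200683594)
[[214.625, 199.375], [205.625, 231.87
[... 936 characters left out ...]

189.0 304.875 310.625 307.75
191.0 305.125 310.625 307.875
193.0 305.875 309.625 307.75
scene
1 [318.3618 190.5116] [309.625 177.625] [329.375 214.375]
178.0 309.625 329.375 319.5
180.0 309.625 329.375 319.5
182.0 309.625 329.375 319.5
184.0 309.625 329.375 319.5
186.0 309.625 329.375 319.5
188.0 309.625 329.375 319.5
190.0 309.625 329.375 319.5
192.0 309.625 327.125 318.375
194.0 309.625 326.125 317.875
196.0 309.625 324.125 316.875
198.0 309.625 322.625 316.125
200.0 309.625 322.375 316.0
202.0 309.625 322.125 315.875
204.0 309.625 322.875 316.25
206.0 309.625 325.875 317.75
208.0 309.625 327.375 318.5
210.0 327.375 327.875 327.625
212.0 327.875 328.625 328.25
214.0 327.625 328.875 328.25
```

```bash
cat > m2.py <<'E'
from m import *
E
python3 - <<'E'
import cv2,numpy as np
s=cv2.imread('pics/scene0.png');h=cv2.cvtColor(s,cv2.COLOR_BGR2HSV)
for y in range(182,210,2): print(y,[tuple(int(v) for v in h[y,x]) for x in range(314,326)])
t=cv2.imread('pics/top0.png');h=cv2.cvtColor(t,cv2.COLOR_BGR2GRAY)
print(h[178:212,294:324])
E
```

```text
182 [(15, 99, 103), (15, 98, 109), (18, 89, 103), (17, 95, 105), (15, 98, 102), (15, 96, 104), (14, 100, 102), (16, 95, 102), (13, 97, 97), (15, 104, 96), (15, 90, 105), (17, 98, 99)]
184 [(15, 97, 100), (15, 100, 99), (15, 104, 101), (13, 95, 102), (15, 111, 94), (14, 104, 91), (12, 106, 94), (15, 103, 97), (16, 103, 99), (15, 98, 102), (14, 94, 103), (15, 104, 96)]
186 [(15, 93, 101), (15, 93, 104), (15, 100, 99), (13, 127, 86), (12, 129, 81), (11, 124, 84), (13, 150, 73), (15, 146, 77), (14, 126, 85), (16, 101, 101), (15, 87, 109), (15, 92, 103)]
188 [(17, 96, 101), (16, 98, 101), (16, 116, 77), (12, 150, 61), (10, 110, 81), (13, 124, 82), (13, 122, 75), (12, 128, 72), (11, 103, 72), (15, 106, 99), (15, 89, 106), (16, 102, 105)]
190 [(17, 90, 102), (14, 105, 97), (16, 119, 75), (10, 111, 62), (9, 121, 59), (18, 132, 54), (10, 127, 58), (8, 96, 61), (11, 136, 60), (16, 103, 97), (15, 99, 108), (15, 90, 105)]
192 [(15, 99, 100), (15, 104, 98), (13, 117, 72), (11, 113, 63), (10, 142, 54), (12, 119, 60), (10, 138, 61), (14, 123, 58), (11, 118, 65), (15, 94, 95), (17, 98, 104), (15, 99
[... 947 characters left out ...]
92), (14, 96, 93), (14, 85, 72), (10, 119, 60), (15, 159, 53), (15, 173, 56), (11, 134, 57), (12, 114, 65), (16, 104, 125), (16, 103, 139), (16, 102, 147), (15, 103, 146)]
206 [(0, 8, 62), (170, 13, 60), (60, 4, 58), (0, 4, 59), (18, 21, 62), (9, 39, 65), (6, 21, 61), (12, 21, 62), (140, 13, 61), (60, 8, 64), (14, 40, 82), (14, 74, 100)]
208 [(15, 9, 59), (90, 5, 48), (42, 20, 63), (173, 16, 62), (53, 16, 64), (60, 12, 66), (0, 4, 63), (60, 4, 60), (84, 22, 59), (90, 4, 62), (60, 13, 57), (102, 22, 57)]
[[ 98  99  98 ... 100 101 100]
 [101 102 101 ... 100 101 100]
 [105 105 106 ... 101 101 101]
 ...
 [148 147 147 ... 135 117 107]
 [148 148 148 ... 134 116 106]
 [150 150 150 ... 137 121 109]]
```

Run:
```python
import os,sys
sys.stdout=open(os.devnull,'w')
from m import *
sys.stdout=sys.__stdout__
def f(c):
    h=cv2.cvtColor(c,cv2.COLOR_BGR2HSV); return (h[:,:,2]<86)
k,ce,p=cc(s,309,178,330,206,f,(319.5,195))
for y in range(184,206,2):
    w=p[np.abs(p[:,1]-y)<.4,0]
    if len(w): print(y,w.min(),w.max(),(w.min()+w.max())/2)
print(p.min(0))
for st in ((319.2,187),(319.2,188)):
    print('tip',tri('scene',st,'top',(307.75,189.5)), tri('scene',st,'top',(307.75,190)))
    X=plane('scene',st,.2);print(X, plane('top',(307.75,189.5),.2))
# holder dark blob top
k,ce,p=cc(t,285,170,335,220,lambda c:sat(c)<60,(315,200))
e=cv2.fitEllipse(p.astype(np.float32)); print('holder top',k,e,plane('top',e[0],.006),plane('top',e[0],.08))
k,ce,p=cc(s,300,205,340,240,lambda c:sat(c)<60,(319,230))
print(p.min(0),p.max(0))
low=p[p[:,1]>224]; e=cv2.fitEllipse(low.astype(np.float32)); print('foot',e,plane('scene',e[0],.004))
up=p[p[:,1]<212]; e=cv2.fitEllipse(up.astype(np.float32)); print('mouth',e,plane('scene',e[0],.08))
```

```text
186 316.875 322.125 319.5
188 315.875 322.375 319.125
190 315.625 322.625 319.125
192 315.625 322.625 319.125
194 315.875 322.375 319.125
196 315.875 322.625 319.25
198 315.625 321.875 318.75
200 315.625 321.375 318.5
202 315.625 321.375 318.5
204 315.125 321.375 318.25
[313.125 184.625]
tip (array([0.5971, 0.0118, 0.2053]), np.float64(0.0006984020083451588)) (array([0.5958, 0.0114, 0.2036]), np.float64(0.0002059704089390183))
[0.5936 0.0097 0.2   ] [0.5977 0.0116 0.2   ]
tip (array([0.5973, 0.012 , 0.2011]), np.float64(0.000971239068157878)) (array([0.596 , 0.0116, 0.1994]), np.float64(6.498733749619484e-05))
[0.5964 0.0119 0.2   ] [0.5977 0.0116 0.2   ]
holder top 3 ((307.7932434082031, 193.9010467529297), (20.807031631469727, 20.918655395507812), 50.6144905090332) [0.597  0.0117 0.006 ] [0.5916 0.0114 0.08  ]
[305.375 204.625] [331.125 236.625]
foot ((318.3111267089844, 225.68746948242188), (21.469324111938477, 25.339876174926758), 90.02034759521484) [0.5973 0.0131 0.004 ]
mouth ((318.60858154296875, 211.46852111816406), (13.702508926391602, 18.853267669677734), 92.48603057861328) [0.5946 0.0107 0.08  ]
```

Measured positions (m):
- **Cap:** (0.509, -0.299). Both views agree within 1.5 mm.
- **Tray:** (0.492, 0.316). Its sides come out at about 0.128 against 0.130 given.
- **Holder and brush:** (0.5965, 0.0118). The handle tip is at z ≈ 0.203, against an expected 0.208.

All are within reach. The next script is a helper for the tool-axis shifts.

```bash
cat > go.py <<'E'
import sys
from h import *
from scipy.spatial.transform import Rotation as Ro
np.set_printoptions(precision=4,suppress=True)
def go(*pts):
    o=monitor.get_obs(); p=np.array(o['tcp_pos']); R=Ro.from_rotvec(o['orientation']).as_matrix()
    print('t',round(o['clock'],2),'p',p,'yaw_y',np.degrees(np.arctan2(R[1,1],R[0,1])).round(1),'zax',R[:,2],'q',np.array(o['joints']).round(2),'F',np.array(o['contact_force']).round(1),'M',np.array(o['moment']).round(2),'w',round(o['grip_width'],4))
    # turn to point straight down
    z=R[:,2]; ax=np.cross(z,[0,0,-1]); print('level dr deg',np.degrees(R.T@ax))
    for q in pts:
        d=R.T@(np.array(q)-p); n=int(np.ceil(np.linalg.norm(d)/.058)); print('to',q,'tool d',d,'rows',n,'each',d/max(n,1)); p=np.array(q)
if __name__=='__main__':
    a=[float(x) for x in sys.argv[1:]]; go(*[a[i:i+3] for i in range(0,len(a),3)])
E
python3 go.py .56 .15 .29 .509 -.299 .23
```

```text
t 0.1 p [0.2798 0.6137 0.2304] yaw_y 65.5 zax [-0.0006 -0.0016 -1.    ] q [-1.25  0.48  0.02  1.56 -0.01  1.11 -0.08] F [ 0.2 -0.1  0. ] M [ 0.02  0.   -0.  ] w 0.0854
level dr deg [-0.0974  0.0081  0.    ]
to [0.56, 0.15, 0.29] tool d [-0.4473 -0.3057 -0.059 ] rows 10 each [-0.0447 -0.0306 -0.0059]
to [0.509, -0.299, 0.23] tool d [-0.1399 -0.4296  0.0608] rows 8 each [-0.0175 -0.0537  0.0076]
```

Emit:
drive_tool --commands '[{"linear":[-0.045,-0.03,-0.012],"dr":[0,0,0],"jaw":0},{"linear":[-0.045,-0.03,-0.012],"dr":[0,0,0],"jaw":0},{"linear":[-0.045,-0.03,-0.012],"dr":[0,0,0],"jaw":0},{"linear":[-0.045,-0.03,-0.012],"dr":[0,0,0],"jaw":0},{"linear":[-0.045,-0.03,-0.012],"dr":[0,0,0],"jaw":0},{"linear":[-0.045,-0.03,0],"dr":[0,0,0],"jaw":0},{"linear":[-0.045,-0.03,0],"dr":[0,0,0],"jaw":0},{"linear":[-0.045,-0.03,0],"dr":[0,0,0],"jaw":0}]' --force 80

```text
clock: 1.1
tcp_pos: [0.5109, 0.2389, 0.289]
orientation: [-0.65, -3.07, 0.009]
contact_force: [0.4, 0.4, -0.0]
grip_width: 0.0852
```

```bash
python3 go.py .56 .15 .29 .509 -.299 .23
```

```text
t 1.1 p [0.5109 0.2389 0.289 ] yaw_y 66.1 zax [-0.0048 -0.0047 -1.    ] q [-0.71  0.25  0.2   1.76 -0.05  1.14  0.65] F [ 0.4  0.4 -0. ] M [-0.01 -0.1   0.03] w 0.0852
level dr deg [-0.3562 -0.1423  0.    ]
to [0.56, 0.15, 0.29] tool d [-0.0809 -0.0613 -0.0008] rows 2 each [-0.0405 -0.0307 -0.0004]
to [0.509, -0.299, 0.23] tool d [-0.1356 -0.4307  0.0623] rows 8 each [-0.0169 -0.0538  0.0078]
```

```bash
cat > rows.py <<'E'
import sys
from go import *
def rows(q,n,dz):
    o=monitor.get_obs(); p=np.array(o['tcp_pos']); R=Ro.from_rotvec(o['orientation'])
    d=(np.array(q)-p)/n
    for k in range(n):
        print((R*Ro.from_euler('z',k*dz,degrees=True)).inv().apply(d).round(3).tolist())
if __name__=='__main__':
    a=[float(x) for x in sys.argv[1:]]; rows(a[:3],int(a[3]),a[4])
E
python3 rows.py .585 -.14 .29 8 10.5
```

```text
[-0.028, -0.04, 0.0]
[-0.034, -0.034, 0.0]
[-0.04, -0.027, 0.0]
[-0.044, -0.019, 0.0]
[-0.047, -0.011, 0.0]
[-0.048, -0.002, 0.0]
[-0.048, 0.007, 0.0]
[-0.046, 0.015, 0.0]
```

Emit:
drive_tool --commands '[{"linear":[-0.028,-0.04,0],"dr":[0,0,10.5],"jaw":0},{"linear":[-0.034,-0.034,0],"dr":[0,0,10.5],"jaw":0},{"linear":[-0.04,-0.027,0],"dr":[0,0,10.5],"jaw":0},{"linear":[-0.044,-0.019,0],"dr":[0,0,10.5],"jaw":0},{"linear":[-0.047,-0.011,0],"dr":[0,0,10.5],"jaw":0},{"linear":[-0.048,-0.002,0],"dr":[0,0,10.5],"jaw":0},{"linear":[-0.048,0.007,0],"dr":[0,0,10.5],"jaw":0},{"linear":[-0.046,0.015,0],"dr":[0,0,10.5],"jaw":0}]'

```text
clock: 2.1
tcp_pos: [0.5788, -0.1547, 0.2886]
orientation: [-2.572, -1.803, 0.014]
contact_force: [0.6, 0.2, -0.2]
grip_width: 0.0856
```

```bash
python3 go.py .509 -.299 .24; python3 rows.py .509 -.299 .24 6 10.5
```

```text
t 2.1 p [ 0.5788 -0.1547  0.2886] yaw_y -19.9 zax [-0.0076 -0.0048 -1.    ] q [-0.33  0.35  0.63  1.7  -0.21  1.17  0.01] F [ 0.6  0.2 -0.2] M [ 0.03 -0.03 -0.  ] w 0.0856
level dr deg [-0.3138  0.4067  0.    ]
to [0.509, -0.299, 0.24] tool d [-0.1591 -0.0161  0.0498] rows 3 each [-0.053  -0.0054  0.0166]
[-0.027, -0.003, 0.008]
[-0.027, 0.002, 0.008]
[-0.026, 0.007, 0.008]
[-0.024, 0.012, 0.008]
[-0.022, 0.016, 0.008]
[-0.018, 0.019, 0.008]
```

Emit:
drive_tool --commands '[{"linear":[-0.027,-0.003,0.008],"dr":[0,0,10.5],"jaw":0},{"linear":[-0.027,0.002,0.008],"dr":[0,0,10.5],"jaw":0},{"linear":[-0.026,0.007,0.008],"dr":[0,0,10.5],"jaw":0},{"linear":[-0.024,0.012,0.008],"dr":[0,0,10.5],"jaw":0},{"linear":[-0.022,0.016,0.008],"dr":[0,0,10.5],"jaw":0},{"linear":[-0.018,0.019,0.008],"dr":[0,0,10.5],"jaw":0}]'

```text
clock: 2.85
tcp_pos: [0.5033, -0.3062, 0.2393]
orientation: [3.133, 0.153, -0.015]
contact_force: [0.2, 0.7, 0.5]
grip_width: 0.0856
```

```bash
python3 rows.py .509 -.299 .17 5 10.5;  python3 go.py .509 -.299 .17 .509 -.299 .103
```

```text
[0.001, -0.001, 0.014]
[0.001, -0.002, 0.014]
[0.001, -0.002, 0.014]
[0.0, -0.002, 0.014]
[0.0, -0.002, 0.014]
t 2.85 p [ 0.5033 -0.3062  0.2393] yaw_y -84.4 zax [-0.0096 -0.0056 -0.9999] q [-0.23  0.45  0.9   1.8  -0.38  1.09 -0.67] F [0.2 0.7 0.5] M [-0.08 -0.01 -0.04] w 0.0856
level dr deg [0.2684 0.5777 0.    ]
to [0.509, -0.299, 0.17] tool d [ 0.0071 -0.0069  0.0692] rows 2 each [ 0.0035 -0.0034  0.0346]
to [0.509, -0.299, 0.103] tool d [ 0.0007 -0.0003  0.067 ] rows 2 each [ 0.0003 -0.0002  0.0335]
```

Emit:
drive_tool --commands '[{"linear":[0.001,-0.001,0.01],"dr":[0.3,0.6,10.5],"jaw":0},{"linear":[0.001,-0.002,0.01],"dr":[0,0,10.5],"jaw":0},{"linear":[0.001,-0.002,0.01],"dr":[0,0,10.5],"jaw":0},{"linear":[0,-0.002,0.01],"dr":[0,0,10.5],"jaw":0},{"linear":[0,-0.002,0.01],"dr":[0,0,10.5],"jaw":0}]'

```text
clock: 3.48
tcp_pos: [0.5061, -0.2999, 0.1867]
orientation: [-2.869, 1.281, 0.002]
contact_force: [0.1, 0.9, -0.1]
grip_width: 0.0857
```

```bash
python3 go.py .509 -.299 .15 .509 -.299 .103; python3 -c "
from h import *
save('s1',viewer.grab_frame('scene'));save('t1',viewer.grab_frame('top'))"
```

```text
t 3.48 p [ 0.5061 -0.2999  0.1867] yaw_y -138.1 zax [-0.0009  0.0005 -1.    ] q [-0.32  0.61  1.08  1.86 -0.62  1.06 -1.4 ] F [ 0.1  0.9 -0.1] M [-0.01  0.04 -0.03] w 0.0857
level dr deg [0.0201 0.0555 0.    ]
to [0.509, -0.299, 0.15] tool d [ 0.0013 -0.0028  0.0367] rows 1 each [ 0.0013 -0.0028  0.0367]
to [0.509, -0.299, 0.103] tool d [ 0.    -0.     0.047] rows 1 each [ 0.    -0.     0.047]
```

View pics/s1.png

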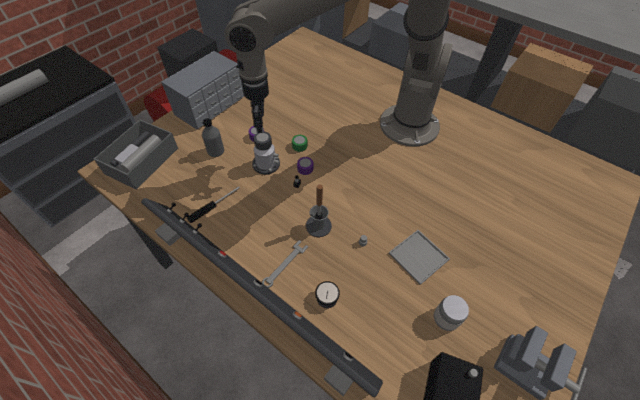

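Run:
```python
from h import *
print(proj('scene',[.506,-.3,.187]),proj('top',[.506,-.3,.187]))
s=cv2.imread('pics/s1.png');t=cv2.imread('pics/t1.png')
a=cv2.resize(s[95:175,225:305],None,fx=5,fy=5,interpolation=cv2.INTER_CUBIC)
b=cv2.resize(t[180:260,355:435],None,fx=5,fy=5,interpolation=cv2.INTER_CUBIC)
cv2.imwrite('pics/crop3.png',np.hstack([a,b]))
```

```text
[260.57872607 124.9306828 ] [398.79614893 218.88832109]
```

View pics/crop3.png

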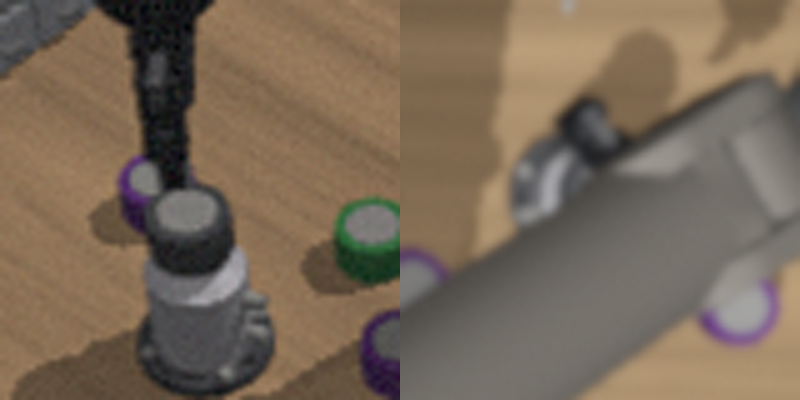

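Run:
```python
from h import *
u=np.array([.744,.668,0])
for s in (-.05,.05):
  for z in (.187,.2,.21): print(s,z,proj('scene',np.array([.506,-.3,z])+s*u))
print(proj('scene',[.509,-.299,.136]))
```

```text
-0.05 0.187 [261.02330993 114.46607866]
-0.05 0.2 [260.59538395 111.42574869]
-0.05 0.21 [260.26122661 109.05162642]
0.05 0.187 [260.11166722 135.92430259]
0.05 0.2 [259.6537698 132.9206255]
0.05 0.21 [259.29593459 130.57332811]
[261.839667   136.94030672]
```

The crop shows the near finger ending at about scene (259,132), where the projection puts it (260,133), so the gripper is centred over the cap. Next I descend onto the cap.

Emit:
drive_tool --commands '[{"linear":[0.001,-0.003,0.03],"dr":[0,0,0],"jaw":0},{"linear":[0,0,0.03],"dr":[0,0,0],"jaw":0},{"linear":[0,0,0.015],"dr":[0,0,0],"jaw":0}]'

```text
clock: 3.95
tcp_pos: [0.5098, -0.2985, 0.1106]
orientation: [2.88, -1.253, -0.001]
contact_force: [0.9, -0.0, 1.3]
grip_width: 0.0854
```

```bash
python3 go.py .509 -.299 .103
```

```text
t 3.95 p [ 0.5098 -0.2985  0.1106] yaw_y -137.0 zax [-0.0009 -0.0008 -1.    ] q [-0.25  0.7   0.97  1.91 -0.72  0.93 -1.32] F [ 0.9 -0.   1.3] M [ 0.04 -0.01  0.02] w 0.0854
level dr deg [0.069  0.0014 0.    ]
to [0.509, -0.299, 0.103] tool d [-0.0002  0.0009  0.0076] rows 1 each [-0.0002  0.0009  0.0076]
```

Emit:
drive_tool --commands '[{"linear":[0,0.001,0.007],"dr":[0,0,0],"jaw":0},{"linear":[0,0,0],"dr":[0,0,0],"jaw":1},{"linear":[0,0,0],"dr":[0,0,0],"jaw":1},{"linear":[0,0,0],"dr":[0,0,0],"jaw":1}]' --force 80

```text
clock: 4.45
tcp_pos: [0.5098, -0.3004, 0.1056]
orientation: [2.882, -1.249, 0.003]
contact_force: [0.3, -1.0, -6.7]
grip_width: 0.0566
```

```bash
python3 go.py .509 -.299 .103
```

```text
t 4.45 p [ 0.5098 -0.3004  0.1056] yaw_y -136.9 zax [ 0.0015 -0.0015 -1.    ] q [-0.24  0.7   0.96  1.91 -0.73  0.92 -1.31] F [ 0.3 -1.  -6.7] M [-0.23 -0.01 -0.01] w 0.0566
level dr deg [-0.0077 -0.1212  0.    ]
to [0.509, -0.299, 0.103] tool d [-0.0016 -0.0003  0.0026] rows 1 each [-0.0016 -0.0003  0.0026]
```

Emit:
drive_tool --commands '[{"linear":[0,0,0],"dr":[0,0,-8],"jaw":1},{"linear":[0,0,0],"dr":[0,0,-10],"jaw":1},{"linear":[0,0,-0.0005],"dr":[0,0,-10],"jaw":1},{"linear":[0,0,-0.0007],"dr":[0,0,-10],"jaw":1}]'

```text
clock: 4.95
tcp_pos: [0.5103, -0.3006, 0.1081]
orientation: [3.131, -0.208, 0.004]
contact_force: [0.6, 0.1, -4.9]
grip_width: 0.0567
```

```bash
python3 go.py .509 -.299 .103
```

```text
t 4.95 p [ 0.5103 -0.3006  0.1081] yaw_y -97.6 zax [ 0.0024 -0.0035 -1.    ] q [-0.15  0.62  0.8   1.91 -0.57  0.86 -0.76] F [ 0.6  0.1 -4.9] M [-0.12 -0.02 -0.05] w 0.0567
level dr deg [ 0.1787 -0.1633  0.    ]
to [0.509, -0.299, 0.103] tool d [-0.0015 -0.0014  0.0051] rows 1 each [-0.0015 -0.0014  0.0051]
```

Emit:
drive_tool --commands '[{"linear":[0,0,-0.0007],"dr":[0,0,-10.5],"jaw":1},{"linear":[0,0,-0.0007],"dr":[0,0,-10.5],"jaw":1},{"linear":[0,0,-0.0007],"dr":[0,0,-10.5],"jaw":1},{"linear":[0,0,-0.0007],"dr":[0,0,-10.5],"jaw":1},{"linear":[0,0,-0.0007],"dr":[0,0,-10.5],"jaw":1},{"linear":[0,0,-0.0007],"dr":[0,0,-10.5],"jaw":1}]'

```text
clock: 5.7
tcp_pos: [0.5086, -0.3001, 0.1124]
orientation: [2.76, 1.494, -0.003]
contact_force: [0.0, -0.5, -4.7]
grip_width: 0.0563
```

```bash
python3 go.py .509 -.299 .103
```

```text
t 5.7 p [ 0.5086 -0.3001  0.1124] yaw_y -33.2 zax [ 0.0003 -0.0041 -1.    ] q [ 0.05  0.52  0.51  1.89 -0.33  0.81  0.15] F [ 0.  -0.5 -4.7] M [-0.   -0.02 -0.01] w 0.0563
level dr deg [0.1445 0.1866 0.    ]
to [0.509, -0.299, 0.103] tool d [ 0.0011 -0.0003  0.0094] rows 1 each [ 0.0011 -0.0003  0.0094]
```

Emit:
drive_tool --commands '[{"linear":[0,0,-0.0007],"dr":[0,0,-10.5],"jaw":1},{"linear":[0,0,-0.0007],"dr":[0,0,-10.5],"jaw":1},{"linear":[0,0,-0.0007],"dr":[0,0,-10.5],"jaw":1},{"linear":[0,0,-0.0007],"dr":[0,0,-10.5],"jaw":1},{"linear":[0,0,-0.0007],"dr":[0,0,-10.5],"jaw":1},{"linear":[0,0,-0.0007],"dr":[0,0,-10.5],"jaw":1},{"linear":[0,0,-0.0007],"dr":[0,0,-10.5],"jaw":1},{"linear":[0,0,-0.0007],"dr":[0,0,-10.5],"jaw":1}]'

```text
clock: 6.7
tcp_pos: [0.5075, -0.3002, 0.119]
orientation: [1.002, 2.976, -0.008]
contact_force: [0.0, 0.3, -0.4]
grip_width: 0.0567
```

```bash
python3 go.py .509 -.299 .103
```

```text
t 6.7 p [ 0.5075 -0.3002  0.119 ] yaw_y 52.8 zax [-0.0003 -0.0056 -1.    ] q [ 0.33  0.47  0.13  1.87 -0.07  0.8   1.41] F [ 0.   0.3 -0.4] M [ 0.1  -0.08  0.06] w 0.0567
level dr deg [-0.2655  0.1806  0.    ]
to [0.509, -0.299, 0.103] tool d [-0.0004  0.002   0.016 ] rows 1 each [-0.0004  0.002   0.016 ]
```

Emit:
drive_tool --commands '[{"linear":[0,0,-0.004],"dr":[0,0,0],"jaw":1},{"linear":[0,0,-0.006],"dr":[0,0,0],"jaw":1}]'

```text
clock: 6.95
tcp_pos: [0.5072, -0.3004, 0.1296]
orientation: [1.01, 2.973, -0.008]
contact_force: [0.7, 0.5, -0.7]
grip_width: 0.0564
```

```bash
python3 go.py .507 -.3 .25 .55 0 .3 .492 .316 .25
```

```text
t 6.95 p [ 0.5072 -0.3004  0.1296] yaw_y 52.5 zax [-0.0004 -0.0054 -1.    ] q [ 0.33  0.45  0.13  1.87 -0.07  0.83  1.41] F [ 0.7  0.5 -0.7] M [ 0.04 -0.05  0.05] w 0.0564
level dr deg [-0.2564  0.1704  0.    ]
to [0.507, -0.3, 0.25] tool d [ 0.     -0.0004 -0.1204] rows 3 each [ 0.     -0.0001 -0.0401]
to [0.55, 0.0, 0.3] tool d [ 0.1485  0.2639 -0.0516] rows 6 each [ 0.0247  0.044  -0.0086]
to [0.492, 0.316, 0.25] tool d [0.2386 0.2155 0.0483] rows 6 each [0.0398 0.0359 0.0081]
```

Emit:
drive_tool --commands '[{"linear":[0,0,-0.03],"dr":[-0.2,0.2,0],"jaw":1},{"linear":[0,0,-0.045],"dr":[0,0,0],"jaw":1},{"linear":[0,0,-0.045],"dr":[0,0,0],"jaw":1},{"linear":[0.01,0.02,-0.03],"dr":[0,0,0],"jaw":1},{"linear":[0.025,0.044,-0.01],"dr":[0,0,0],"jaw":1},{"linear":[0.025,0.044,0],"dr":[0,0,0],"jaw":1},{"linear":[0.025,0.044,0],"dr":[0,0,0],"jaw":1},{"linear":[0.025,0.044,0],"dr":[0,0,0],"jaw":1}]'

```text
clock: 7.95
tcp_pos: [0.5436, -0.0797, 0.2997]
orientation: [1.064, 2.95, -0.005]
contact_force: [0.7, 0.3, -0.3]
grip_width: 0.0565
```

```bash
python3 go.py .55 0 .3 .492 .316 .25
```

```text
t 7.95 p [ 0.5436 -0.0797  0.2997] yaw_y 50.3 zax [ 0.0044 -0.005  -1.    ] q [-0.    0.21  0.03  1.78 -0.    1.15  0.91] F [ 0.7  0.3 -0.3] M [-0.03 -0.06 -0.03] w 0.0565
level dr deg [-0.062   0.3764  0.    ]
to [0.55, 0.0, 0.3] tool d [ 0.0459  0.0654 -0.0007] rows 2 each [ 0.023   0.0327 -0.0003]
to [0.492, 0.316, 0.25] tool d [0.2466 0.2063 0.0482] rows 6 each [0.0411 0.0344 0.008 ]
```

Emit:
drive_tool --commands '[{"linear":[0.024,0.034,0],"dr":[0,0.3,0],"jaw":1},{"linear":[0.024,0.034,0],"dr":[0,0,0],"jaw":1},{"linear":[0.041,0.034,0],"dr":[0,0,0],"jaw":1},{"linear":[0.041,0.034,0],"dr":[0,0,0],"jaw":1},{"linear":[0.041,0.034,0.01],"dr":[0,0,0],"jaw":1},{"linear":[0.041,0.034,0.02],"dr":[0,0,0],"jaw":1},{"linear":[0.041,0.034,0.03],"dr":[0,0,0],"jaw":1},{"linear":[0.041,0.034,0.03],"dr":[0,0,0],"jaw":1}]'

```text
clock: 8.95
tcp_pos: [0.4977, 0.3292, 0.2141]
orientation: [1.104, 2.928, 0.008]
contact_force: [0.4, 0.3, -0.7]
grip_width: 0.0563
```

```bash
python3 go.py .492 .316 .10 .492 .316 .02; python3 -c "
from h import *
s=viewer.grab_frame('scene');t=viewer.grab_frame('top');save('s2',s);save('t2',t)
a=cv2.resize(s[180:300,360:480],None,fx=3.3,fy=3.3,interpolation=2)
b=cv2.resize(s[110:190,225:305],None,fx=5,fy=5,interpolation=2)[:396,:396]
save('c2',np.hstack([a,b]))"
```

```text
t 8.95 p [0.4977 0.3292 0.2141] yaw_y 48.7 zax [ 0.013   0.0006 -0.9999] q [-0.54  0.37 -0.19  1.77  0.09  1.01  0.08] F [ 0.4  0.3 -0.7] M [ 0.03 -0.05 -0.  ] w 0.0563
level dr deg [0.5212 0.5371 0.    ]
to [0.492, 0.316, 0.1] tool d [-0.0034 -0.0147  0.114 ] rows 2 each [-0.0017 -0.0074  0.057 ]
to [0.492, 0.316, 0.02] tool d [ 0.0007 -0.0007  0.08  ] rows 2 each [ 0.0004 -0.0004  0.04  ]
```

View pics/c2.png

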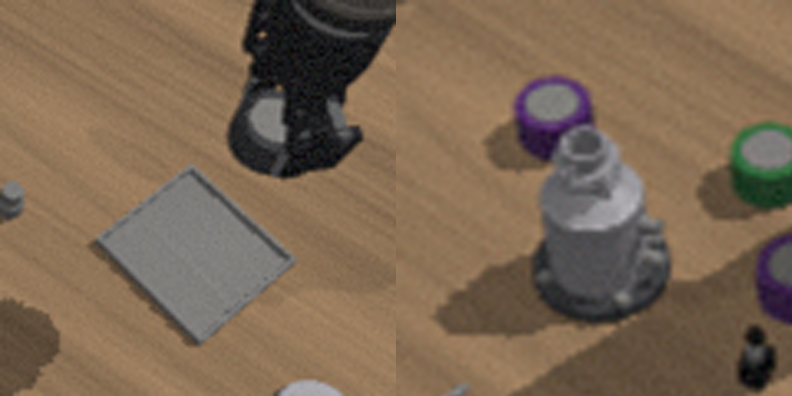

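View pics/t2.png

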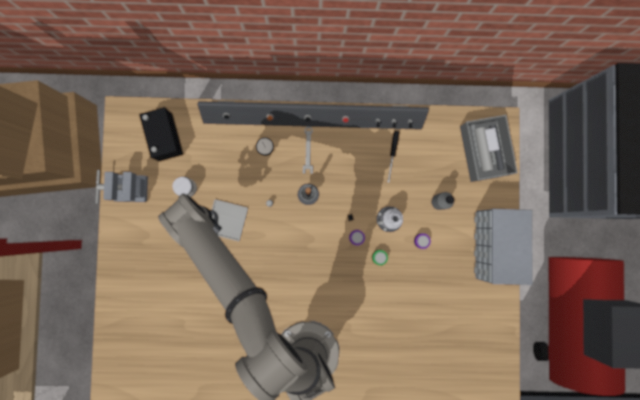

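The crop shows the cap held upright in the gripper. The can's neck is open, with its mouth near scene (263,138). Next I lower the cap into the tray.

Emit:
drive_tool --commands '[{"linear":[-0.001,-0.007,0.05],"dr":[0.5,0.5,0],"jaw":1},{"linear":[-0.001,-0.006,0.05],"dr":[0,0,0],"jaw":1},{"linear":[0,-0.001,0.04],"dr":[0,0,0],"jaw":1},{"linear":[0,0,0.03],"dr":[0,0,0],"jaw":1},{"linear":[0,0,0.015],"dr":[0,0,0],"jaw":1}]'

```text
clock: 9.68
tcp_pos: [0.4888, 0.3221, 0.025]
orientation: [1.11, 2.938, 0.001]
contact_force: [0.4, 0.1, -0.0]
grip_width: 0.0564
```

```bash
python3 go.py .492 .316 .008
```

```text
t 9.68 p [0.4888 0.3221 0.025 ] yaw_y 48.6 zax [ 0.0012  0.0003 -1.    ] q [-0.57  0.6  -0.16  1.91  0.15  0.64  0.03] F [ 0.4  0.1 -0. ] M [-0.    0.04 -0.06] w 0.0564
level dr deg [0.0548 0.0397 0.    ]
to [0.492, 0.316, 0.008] tool d [-0.0065 -0.0025  0.017 ] rows 1 each [-0.0065 -0.0025  0.017 ]
```

Emit:
drive_tool --commands '[{"linear":[-0.006,-0.003,0.008],"dr":[0,0,0],"jaw":1},{"linear":[0,0,0.004],"dr":[0,0,0],"jaw":1},{"linear":[0,0,0.002],"dr":[0,0,0],"jaw":1}]'

```text
clock: 10.05
tcp_pos: [0.4933, 0.3154, 0.012]
orientation: [1.113, 2.934, 0.003]
contact_force: [-0.3, 0.2, -0.2]
grip_width: 0.0565
```

```bash
python3 go.py .492 .316 .008
```

```text
t 10.05 p [0.4933 0.3154 0.012 ] yaw_y 48.4 zax [ 0.0038  0.0007 -1.    ] q [-0.56  0.62 -0.16  1.91  0.16  0.61  0.03] F [-0.3  0.2 -0.2] M [0.03 0.03 0.  ] w 0.0565
level dr deg [0.1727 0.136  0.    ]
to [0.492, 0.316, 0.008] tool d [ 0.0013 -0.0004  0.004 ] rows 1 each [ 0.0013 -0.0004  0.004 ]
```

Emit:
drive_tool --commands '[{"linear":[0,0,0.0015],"dr":[0,0,0],"jaw":1},{"linear":[0,0,0.0015],"dr":[0,0,0],"jaw":1},{"linear":[0,0,0.001],"dr":[0,0,0],"jaw":1}]'

```text
clock: 10.42
tcp_pos: [0.4942, 0.3163, 0.0094]
orientation: [1.113, 2.933, 0.007]
contact_force: [1.3, 0.5, -0.8]
grip_width: 0.0563
```

Emit:
drive_tool --commands '[{"linear":[0,0,0.0015],"dr":[0,0,0],"jaw":1}]'

```text
clock: 10.55
tcp_pos: [0.4943, 0.3165, 0.008]
orientation: [1.113, 2.933, 0.008]
contact_force: [0.5, -0.7, -0.5]
grip_width: 0.0563
```

Emit:
drive_tool --commands '[{"linear":[0,0,0.0015],"dr":[0,0,0],"jaw":1}]'

```text
clock: 10.68
tcp_pos: [0.4944, 0.3165, 0.0068]
orientation: [1.113, 2.932, 0.007]
contact_force: [-3.9, -2.6, 14.9]
grip_width: 0.0563
```

The cap touched down at TCP z ≈ 0.007, close to the expected 0.008. I release it.

Emit:
drive_tool --commands '[{"linear":[0,0,-0.0004],"dr":[0,0,0],"jaw":0},{"linear":[0,0,0],"dr":[0,0,0],"jaw":0},{"linear":[0,0,0],"dr":[0,0,0],"jaw":0}]'

```text
clock: 11.05
tcp_pos: [0.4945, 0.3167, 0.0073]
orientation: [1.113, 2.932, 0.008]
contact_force: [-0.2, -0.5, 0.7]
grip_width: 0.0856
```

Emit:
drive_tool --commands '[{"linear":[0,0,-0.01],"dr":[0,0,0],"jaw":0},{"linear":[0,0,-0.03],"dr":[0,0,0],"jaw":0},{"linear":[0,0,-0.05],"dr":[0,0,0],"jaw":0},{"linear":[0,0,-0.06],"dr":[0,0,0],"jaw":0},{"linear":[0,0,-0.06],"dr":[0,0,0],"jaw":0}]'

```text
clock: 11.68
tcp_pos: [0.4906, 0.3143, 0.2206]
orientation: [-1.114, -2.937, 0.004]
contact_force: [0.7, 1.0, -0.8]
grip_width: 0.0859
```

```bash
python3 go.py .5 .25 .285 .5965 .012 .285; python3 -c "
from h import *
s=viewer.grab_frame('scene');save('s3',s)
a=cv2.resize(s[180:300,360:480],None,fx=3.3,fy=3.3,interpolation=2)
b=cv2.resize(s[175:245,285:355],None,fx=5.66,fy=5.66,interpolation=2)[:396,:396]
save('c3',np.hstack([a,b]))"
```

```text
t 11.68 p [0.4906 0.3143 0.2206] yaw_y 48.5 zax [-0.0011 -0.0024 -1.    ] q [-0.52  0.35 -0.2   1.78  0.08  1.02  0.1 ] F [ 0.7  1.  -0.8] M [ 0.05 -0.04 -0.03] w 0.0859
level dr deg [-0.145   0.0448  0.    ]
to [0.5, 0.25, 0.285] tool d [-0.0497 -0.0421 -0.0642] rows 2 each [-0.0248 -0.021  -0.0321]
to [0.5965, 0.012, 0.285] tool d [-0.23   -0.1142  0.0005] rows 5 each [-0.046  -0.0228  0.0001]
```

View pics/c3.png

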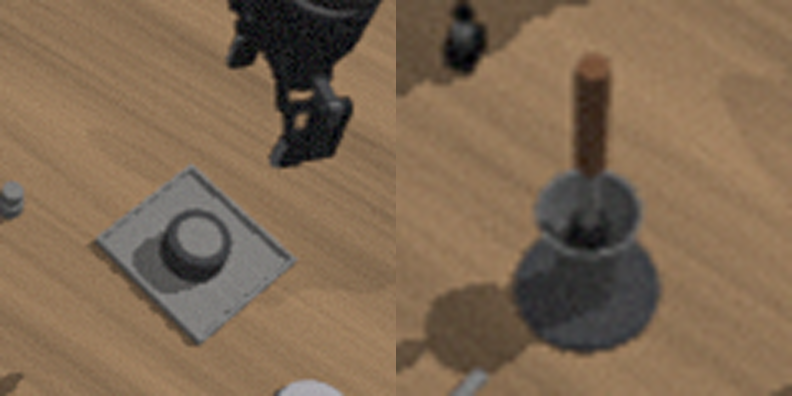

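The crop shows the cap upright near the middle of the tray, and the gripper clear of it. The brush is now out of shadow, so I measure it and the can mouth again.

Run:
```python
from h import *
s=cv2.imread('pics/s3.png');t=cv2.imread('pics/t2.png')
a=cv2.resize(t[165:220,280:335],None,fx=7,fy=7,interpolation=2)
b=cv2.resize(t[190:245,365:420],None,fx=7,fy=7,interpolation=2)
cv2.imwrite('pics/c4.png',np.hstack([a,b]))
h=cv2.cvtColor(s,cv2.COLOR_BGR2HSV)
up=4
c=cv2.resize(s[180:206,310:330],None,fx=up,fy=up,interpolation=2)
v=c.max(2)
for y in range(184,206,2):
    r=v[int((y-180+.5)*up)]; x=np.where(r<105)[0]
    if len(x):print(y,(x.min()+.5)/up-.5+310,(x.max()+.5)/up-.5+310,((x.min()+x.max()+1)/2)/up-.5+310)
col=v[:,int((319-310)*up)]; print([int(q) for q in col[::2]])
# predicted for vertical brush at holder
for x,y in ((.5965,.0118),):
    for z in (.123,.208,.08): print(z,proj('scene',[x,y,z]),proj('top',[x,y,z]))
print('mouth pred',proj('scene',[.509,-.299,.13]),proj('top',[.509,-.299,.13]))
```

```text
188 316.125 322.125 319.125
190 316.125 322.125 319.125
192 316.125 322.125 319.125
194 316.125 321.875 319.0
196 316.125 321.875 319.0
198 316.125 321.625 318.875
200 316.125 321.375 318.75
202 316.125 321.375 318.75
204 316.125 321.375 318.75
[147, 149, 152, 154, 155, 156, 162, 159, 148, 134, 127, 121, 118, 117, 119, 119, 120, 108, 87, 67, 60, 57, 55, 55, 58, 60, 57, 55, 54, 55, 58, 60, 59, 58, 58, 59, 58, 59, 61, 60, 57, 55, 57, 58, 58, 57, 57, 56, 56, 56, 57, 58]
0.123 [318.7176641 203.9347623] [307.70612268 191.63060567]
0.208 [319.20274372 186.25280359] [307.6695501  189.65274162]
0.08 [318.49443559 212.07181298] [307.72320539 192.5544476 ]
mouth pred [262.03014781 138.22949895] [395.33847358 218.33308712]
```

View pics/c4.png

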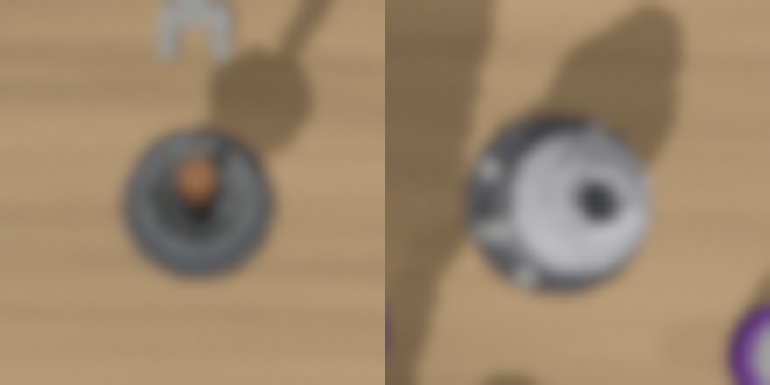

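Run:
```python
from h import *
s=cv2.imread('pics/s3.png');t=cv2.imread('pics/t2.png')
for n,im,(x0,y0,x1,y1),th in (('scene',s,(256,131,271,145),(85,95,105)),('top',t,(389,212,402,225),(100,115,130))):
    up=8;c=cv2.cvtColor(cv2.resize(im[y0:y1,x0:x1],None,fx=up,fy=up,interpolation=2),cv2.COLOR_BGR2GRAY)
    print(n,c.min());
    for h in th:
        N,l,st,ce=cv2.connectedComponentsWithStats((c<h).astype(np.uint8))
        for k in range(1,N):
            if st[k,4]>400:
                q=(ce[k]+.5)/up-.5+[x0,y0]; print(h,st[k]/up,q,plane(n,q,.13)[:2])
a=cv2.resize(s[125:155,245:285],None,fx=15,fy=15,interpolation=2);cv2.imwrite('pics/c5.png',a)
```

```text
scene 23
85 [  0.     0.     8.75  10.5  269.25] [259.37505803 134.7193013 ] [ 0.50257629 -0.31735218]
85 [  4.5     5.375   5.25    4.375 142.   ] [262.60200264 138.17935739] [ 0.50762454 -0.29768216]
85 [ 2.625 10.75   6.75   3.25  81.625] [261.92276034 142.81862557] [ 0.52470922 -0.28459876]
95 [  0.      0.     10.5    14.    459.625] [260.0590325  137.24117827] [ 0.50978383 -0.30731086]
95 [  4.125   5.125   5.875   4.75  179.   ] [262.51344274 138.12185754] [ 0.50761486 -0.29809702]
105 [  0.      0.     10.875  14.    793.5  ] [260.76941556 137.76277962] [ 0.5100652  -0.30377468]
top 62
100 [  4.125   4.5     4.5     4.625 127.25 ] [394.85424853 218.30943026] [ 0.50904392 -0.29728974]
115 [  3.625   4.125   5.5     5.25  176.5  ] [394.84410411 218.2605347 ] [ 0.50921526 -0.29725164]
130 [ 8.75  0.    4.25  2.25 50.5 ] [399.83972772 212.35736386] [ 0.53042383 -0.31462199]
130 [  3.125   3.625   6.5     6.125 236.875] [394.82978232 218.18591689] [ 0.50947682 -0.29719759]
```

View pics/c5.png

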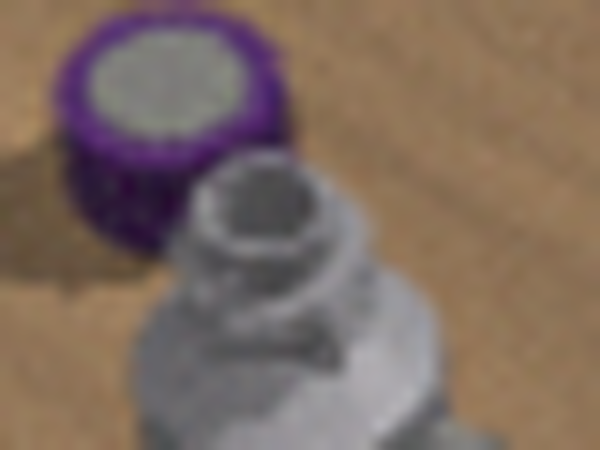

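The bore centre from the two views agrees with the cap axis. I use (0.5087, -0.299) for the can mouth, which allows for where the TCP stood as the cap turned. Now I go to the brush.

Emit:
drive_tool --commands '[{"linear":[-0.025,-0.021,-0.032],"dr":[0,0,0],"jaw":0},{"linear":[-0.025,-0.021,-0.032],"dr":[0,0,0],"jaw":0},{"linear":[-0.046,-0.023,0],"dr":[0,0,0],"jaw":0},{"linear":[-0.046,-0.023,0],"dr":[0,0,0],"jaw":0},{"linear":[-0.046,-0.023,0],"dr":[0,0,0],"jaw":0},{"linear":[-0.046,-0.023,0],"dr":[0,0,0],"jaw":0},{"linear":[-0.03,-0.015,0],"dr":[0,0,0],"jaw":0}]'

```text
clock: 12.6
tcp_pos: [0.5952, 0.0266, 0.3029]
orientation: [1.096, 2.927, 0.03]
contact_force: [0.6, 0.9, -0.3]
grip_width: 0.0854
```

```bash
python3 go.py .596 .012 .25 .596 .012 .154
```

```text
t 12.6 p [0.5952 0.0266 0.3029] yaw_y 49.0 zax [ 0.0217  0.0123 -0.9997] q [-0.11  0.28 -0.04  1.68  0.    1.16  0.7 ] F [ 0.6  0.9 -0.3] M [ 0.04 -0.02 -0.  ] w 0.0854
level dr deg [1.3472 0.473  0.    ]
to [0.596, 0.012, 0.25] tool d [-0.0098 -0.0118  0.0527] rows 1 each [-0.0098 -0.0118  0.0527]
to [0.596, 0.012, 0.154] tool d [ 0.0008 -0.0023  0.096 ] rows 2 each [ 0.0004 -0.0011  0.048 ]
```

Emit:
drive_tool --commands '[{"linear":[-0.009,-0.01,0.02],"dr":[1.3,0.5,0],"jaw":0},{"linear":[0,0,0],"dr":[0,0,0],"jaw":0}]'

```text
clock: 12.85
tcp_pos: [0.5954, 0.0108, 0.2812]
orientation: [-1.107, -2.938, 0.001]
contact_force: [1.1, 0.4, -0.7]
grip_width: 0.0857
```

```bash
python3 go.py .596 .012 .22 .596 .012 .154
```

```text
t 12.85 p [0.5954 0.0108 0.2812] yaw_y 48.7 zax [-0.0019 -0.0002 -1.    ] q [-0.1   0.31 -0.03  1.69  0.01  1.15  0.72] F [ 1.1  0.4 -0.7] M [ 0.03  0.01 -0.01] w 0.0857
level dr deg [-0.0833 -0.0749  0.    ]
to [0.596, 0.012, 0.22] tool d [0.0002 0.0014 0.0612] rows 2 each [0.0001 0.0007 0.0306]
to [0.596, 0.012, 0.154] tool d [-0.0001  0.0001  0.066 ] rows 2 each [-0.     0.     0.033]
```

Emit:
drive_tool --commands '[{"linear":[0,0.001,0.03],"dr":[0,0,0],"jaw":0},{"linear":[0,0,0.035],"dr":[0,0,0],"jaw":0},{"linear":[0,0,0.035],"dr":[0,0,0],"jaw":0},{"linear":[0,0,0.018],"dr":[0,0,0],"jaw":0}]'

```text
clock: 13.35
tcp_pos: [0.5949, 0.0223, 0.1613]
orientation: [-1.09, -2.945, -0.007]
contact_force: [0.1, -0.3, 0.1]
grip_width: 0.0856
```

```bash
python3 go.py .596 .012 .154
```

```text
t 13.35 p [0.5949 0.0223 0.1613] yaw_y 49.4 zax [ 0.0001  0.0047 -1.    ] q [-0.11  0.42 -0.04  1.82  0.02  0.9   0.71] F [ 0.1 -0.3  0.1] M [-0.03 -0.    0.04] w 0.0856
level dr deg [ 0.2107 -0.1715  0.    ]
to [0.596, 0.012, 0.154] tool d [-0.0075 -0.0071  0.0073] rows 1 each [-0.0075 -0.0071  0.0073]
```

Emit:
drive_tool --commands '[{"linear":[-0.007,-0.006,0.003],"dr":[0.2,-0.2,0],"jaw":0},{"linear":[0,0,0.002],"dr":[0,0,0],"jaw":0}]'

```text
clock: 13.6
tcp_pos: [0.5951, 0.0162, 0.1553]
orientation: [-1.083, -2.947, 0.0]
contact_force: [0.3, -0.2, -0.4]
grip_width: 0.0851
```

```bash
python3 go.py .596 .012 .154
```

```text
t 13.6 p [0.5951 0.0162 0.1553] yaw_y 49.7 zax [-0.0021  0.0007 -1.    ] q [-0.1   0.43 -0.04  1.82  0.02  0.89  0.72] F [ 0.3 -0.2 -0.4] M [-0.01  0.02 -0.  ] w 0.0851
level dr deg [-0.0485 -0.1162  0.    ]
to [0.596, 0.012, 0.154] tool d [-0.0034 -0.0026  0.0013] rows 1 each [-0.0034 -0.0026  0.0013]
```

Emit:
drive_tool --commands '[{"linear":[-0.004,-0.003,0],"dr":[0,0,0],"jaw":0},{"linear":[0,0,0.001],"dr":[0,0,0],"jaw":0}]'

```text
clock: 13.85
tcp_pos: [0.5972, 0.0118, 0.1559]
orientation: [1.082, 2.949, 0.002]
contact_force: [0.1, -0.5, -0.2]
grip_width: 0.0855
```

```bash
python3 go.py .596 .012 .154
```

```text
t 13.85 p [0.5972 0.0118 0.1559] yaw_y 49.7 zax [ 0.0005  0.0012 -1.    ] q [-0.09  0.43 -0.04  1.82  0.02  0.89  0.73] F [ 0.1 -0.5 -0.2] M [ 0.04 -0.    0.04] w 0.0855
level dr deg [ 0.0721 -0.0214  0.    ]
to [0.596, 0.012, 0.154] tool d [ 0.0011 -0.0006  0.0019] rows 1 each [ 0.0011 -0.0006  0.0019]
```

Emit:
drive_tool --commands '[{"linear":[0,0,0.001],"dr":[0,0,0],"jaw":1},{"linear":[0,0,0],"dr":[0,0,0],"jaw":1},{"linear":[0,0,0],"dr":[0,0,0],"jaw":1},{"linear":[0,0,0],"dr":[0,0,0],"jaw":1},{"linear":[0,0,0],"dr":[0,0,0],"jaw":1}]' --force 70

```text
clock: 14.48
tcp_pos: [0.5977, 0.0117, 0.156]
orientation: [1.082, 2.948, 0.003]
contact_force: [-0.6, -0.3, -0.5]
grip_width: 0.0167
```

```bash
python3 go.py .596 .012 .26; python3 -c "
from h import *
s=viewer.grab_frame('scene');save('s4',s)
a=cv2.resize(s[150:250,270:370],None,fx=5,fy=5,interpolation=2)
save('c6',a)"
```

```text
t 14.47 p [0.5977 0.0117 0.156 ] yaw_y 49.7 zax [ 0.0022  0.0014 -1.    ] q [-0.09  0.43 -0.04  1.82  0.02  0.89  0.73] F [-0.6 -0.3 -0.5] M [-0.    0.   -0.04] w 0.0167
level dr deg [0.1411 0.0458 0.    ]
to [0.596, 0.012, 0.26] tool d [ 0.0015 -0.0006 -0.104 ] rows 2 each [ 0.0007 -0.0003 -0.052 ]
```

View pics/c6.png

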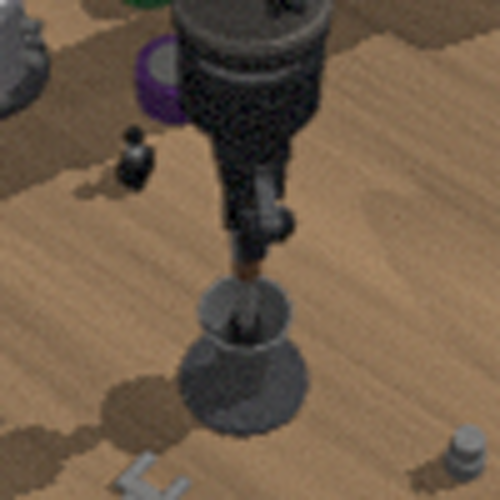

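The jaws closed at 16.7 mm on the handle, with the brush still upright in the holder. Next I lift it.

Emit:
drive_tool --commands '[{"linear":[0,0,-0.02],"dr":[0,0,0],"jaw":1},{"linear":[0,0,-0.025],"dr":[0,0,0],"jaw":1},{"linear":[0,0,-0.03],"dr":[0,0,0],"jaw":1}]'

```text
clock: 14.9
tcp_pos: [0.5953, 0.0116, 0.2294]
orientation: [-1.081, -2.945, 0.002]
contact_force: [0.7, 0.1, -1.2]
grip_width: 0.0163
```

```bash
python3 go.py .596 .012 .26 .596 .012 .33
```

```text
t 14.9 p [0.5953 0.0116 0.2294] yaw_y 49.7 zax [-0.0051  0.0008 -1.    ] q [-0.09  0.35 -0.04  1.75  0.01  1.05  0.73] F [ 0.7  0.1 -1.2] M [-0.03 -0.03 -0.03] w 0.0163
level dr deg [-0.1526 -0.2505  0.    ]
to [0.596, 0.012, 0.26] tool d [-0.0001  0.0007 -0.0306] rows 1 each [-0.0001  0.0007 -0.0306]
to [0.596, 0.012, 0.33] tool d [ 0.0003 -0.0002 -0.07  ] rows 2 each [ 0.0002 -0.0001 -0.035 ]
```

Emit:
drive_tool --commands '[{"linear":[0,0,-0.04],"dr":[0,0,0],"jaw":1},{"linear":[0,0,-0.035],"dr":[0,0,0],"jaw":1},{"linear":[0,0,-0.025],"dr":[0,0,0],"jaw":1}]'

```text
clock: 15.28
tcp_pos: [0.5951, 0.0116, 0.3322]
orientation: [-1.08, -2.944, 0.002]
contact_force: [0.2, 1.0, -0.9]
grip_width: 0.0165
```

```bash
python3 go.py .5087 -.299 .325
```

```text
t 15.28 p [0.5951 0.0116 0.3322] yaw_y 49.7 zax [-0.0062  0.0009 -1.    ] q [-0.1   0.27 -0.03  1.62  0.01  1.26  0.74] F [ 0.2  1.  -0.9] M [ 0.03 -0.01 -0.  ] w 0.0165
level dr deg [-0.1905 -0.3038  0.    ]
to [0.5087, -0.299, 0.325] tool d [-0.135  -0.2928  0.0075] rows 6 each [-0.0225 -0.0488  0.0013]
```

Emit:
drive_tool --commands '[{"linear":[-0.02,-0.042,0],"dr":[0,0,0],"jaw":1},{"linear":[-0.02,-0.042,0],"dr":[0,0,0],"jaw":1},{"linear":[-0.02,-0.042,0],"dr":[0,0,0],"jaw":1},{"linear":[-0.02,-0.042,0],"dr":[0,0,0],"jaw":1},{"linear":[-0.02,-0.042,0],"dr":[0,0,0],"jaw":1},{"linear":[-0.02,-0.042,0],"dr":[0,0,0],"jaw":1},{"linear":[-0.01,-0.02,0],"dr":[0,0,0],"jaw":1}]'

```text
clock: 16.15
tcp_pos: [0.5182, -0.2851, 0.3336]
orientation: [-1.071, -2.951, -0.003]
contact_force: [0.9, 0.2, 0.4]
grip_width: 0.0162
```

```bash
python3 go.py .5087 -.299 .325
```

```text
t 16.15 p [ 0.5182 -0.2851  0.3336] yaw_y 50.1 zax [-0.0017  0.0028 -1.    ] q [ 0.29  0.26  0.13  1.64 -0.04  1.25  1.31] F [0.9 0.2 0.4] M [ 0.04 -0.02  0.03] w 0.0162
level dr deg [ 0.0597 -0.1748  0.    ]
to [0.5087, -0.299, 0.325] tool d [-0.0016 -0.0167  0.0085] rows 1 each [-0.0016 -0.0167  0.0085]
```

Emit:
drive_tool --commands '[{"linear":[-0.001,-0.013,0.008],"dr":[0,-0.2,0],"jaw":1},{"linear":[0,0,0],"dr":[0,0,0],"jaw":1},{"linear":[0,0,0],"dr":[0,0,0],"jaw":1}]'

```text
clock: 16.52
tcp_pos: [0.5096, -0.2958, 0.3241]
orientation: [-1.073, -2.952, -0.002]
contact_force: [-0.1, -0.4, -0.8]
grip_width: 0.0167
```

```bash
python3 go.py .5087 -.299 .30; python3 -c "
from h import *
s=viewer.grab_frame('scene');save('s5',s);t=viewer.grab_frame('top');save('t5',t)
a=cv2.resize(s[70:180,220:320],None,fx=5,fy=5,interpolation=2)
save('c7',a)"
```

```text
t 16.52 p [ 0.5096 -0.2958  0.3241] yaw_y 50.0 zax [-0.0002  0.0015 -1.    ] q [ 0.31  0.26  0.14  1.66 -0.04  1.23  1.33] F [-0.1 -0.4 -0.8] M [ 0.06  0.03 -0.05] w 0.0167
level dr deg [ 0.0597 -0.0627  0.    ]
to [0.5087, -0.299, 0.3] tool d [-0.0014 -0.003   0.0241] rows 1 each [-0.0014 -0.003   0.0241]
```

View pics/c7.png

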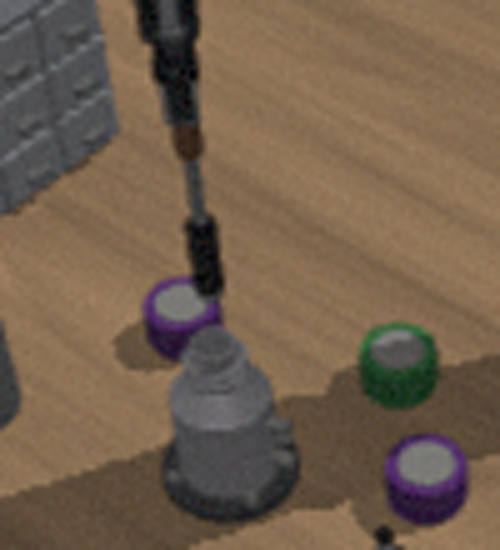

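Run:
```python
from h import *
for z in (.176,.241,.291): print(z,proj('scene',[.5096,-.2958,z]))
print(plane('scene',(261.1,127.7),.176))
s=cv2.imread('pics/s5.png')
v=cv2.resize(s[90:132,245:275],None,fx=4,fy=4,interpolation=2).max(2)
for y in range(112,131):
    r=v[int((y-90+.5)*4)]; x=np.where(r<75)[0]
    if len(x): print(y,(x.min()+.5)/4+244.5,(x.max()+.5)/4+244.5,((x.min()+x.max()+1)/2)/4+244.5)
```

```text
0.176 [261.12166444 128.6198848 ]
0.241 [258.86500668 113.19115141]
0.291 [256.98622617 100.3459588 ]
[ 0.5065355  -0.29880932  0.176     ]
112 258.375 260.625 259.5
113 257.625 262.125 259.875
114 256.875 262.625 259.75
115 256.625 262.875 259.75
116 256.875 262.875 259.875
117 257.125 262.875 260.0
118 257.125 263.125 260.125
119 257.125 263.125 260.125
120 257.375 263.125 260.25
121 257.625 263.375 260.5
122 257.875 263.625 260.75
123 258.125 263.875 261.0
124 258.125 263.875 261.0
125 257.875 264.125 261.0
126 258.125 264.125 261.125
127 258.625 264.125 261.375
128 259.125 263.625 261.375
129 260.375 263.125 261.75
130 262.875 263.125 263.0
```

The crop shows the brush hanging vertical above the open neck. Its lower end is near scene (261,128) and the mouth near (262.5,138), both within about 1 px of the projections. Next I line it up and go down in small steps.

Emit:
drive_tool --commands '[{"linear":[-0.001,-0.003,0.01],"dr":[0,0,0],"jaw":1},{"linear":[0,0,0.015],"dr":[0,0,0],"jaw":1},{"linear":[0,0,0.01],"dr":[0,0,0],"jaw":1}]'

```text
clock: 17.0
tcp_pos: [0.5095, -0.2974, 0.2874]
orientation: [1.069, 2.954, 0.002]
contact_force: [0.5, 0.7, -1.4]
grip_width: 0.016
```

```bash
python3 go.py .5087 -.299 .28; python3 -c "
from h import *
s=viewer.grab_frame('scene');save('s6',s)
a=cv2.resize(s[90:170,225:305],None,fx=7,fy=7,interpolation=2)
save('c8',a)"
```

```text
t 17.0 p [ 0.5095 -0.2974  0.2874] yaw_y 50.2 zax [ 0.001   0.0013 -1.    ] q [ 0.31  0.29  0.14  1.71 -0.04  1.15  1.34] F [ 0.5  0.7 -1.4] M [ 0.02 -0.03 -0.06] w 0.016
level dr deg [ 0.091  -0.0034  0.    ]
to [0.5087, -0.299, 0.28] tool d [-0.0004 -0.0017  0.0074] rows 1 each [-0.0004 -0.0017  0.0074]
```

View pics/c8.png

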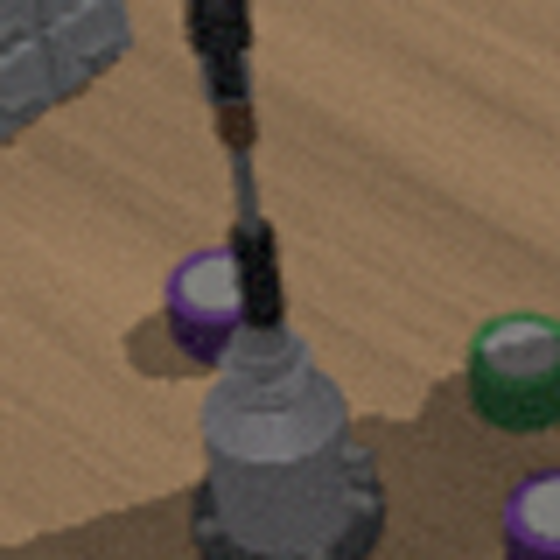

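Emit:
drive_tool --commands '[{"linear":[0,-0.002,0.006],"dr":[0,0,0],"jaw":1},{"linear":[0,0,0.008],"dr":[0,0,0],"jaw":1},{"linear":[0,0,0.008],"dr":[0,0,0],"jaw":1}]'

```text
clock: 17.42
tcp_pos: [0.5077, -0.2989, 0.2628]
orientation: [-1.069, -2.953, -0.002]
contact_force: [-0.3, 0.2, -1.2]
grip_width: 0.0162
```

```bash
python3 go.py .5087 -.299 .24
```

```text
t 17.43 p [ 0.5077 -0.2989  0.2628] yaw_y 50.2 zax [-0.0005  0.0018 -1.    ] q [ 0.32  0.31  0.14  1.74 -0.05  1.1   1.35] F [-0.3  0.2 -1.2] M [-0.   -0.02  0.06] w 0.0162
level dr deg [ 0.0609 -0.0873  0.    ]
to [0.5087, -0.299, 0.24] tool d [-0.0009  0.0006  0.0228] rows 1 each [-0.0009  0.0006  0.0228]
```

It is about 15 mm inside the neck with no resistance, so I continue.

Emit:
drive_tool --commands '[{"linear":[-0.001,0.001,0.015],"dr":[0,0,0],"jaw":1},{"linear":[0,0,0.018],"dr":[0,0,0],"jaw":1},{"linear":[0,0,0.018],"dr":[0,0,0],"jaw":1}]'

```text
clock: 17.8
tcp_pos: [0.5098, -0.2988, 0.2094]
orientation: [1.069, 2.953, 0.002]
contact_force: [-1.0, -0.4, -0.9]
grip_width: 0.0164
```

```bash
python3 go.py .5087 -.299 .160
```

```text
t 17.8 p [ 0.5098 -0.2988  0.2094] yaw_y 50.2 zax [ 0.0013  0.0012 -1.    ] q [ 0.32  0.36  0.13  1.79 -0.06  0.99  1.35] F [-1.  -0.4 -0.9] M [-0.03  0.    0.02] w 0.0164
level dr deg [0.0975 0.013  0.    ]
to [0.5087, -0.299, 0.16] tool d [ 0.0007 -0.0009  0.0494] rows 1 each [ 0.0007 -0.0009  0.0494]
```

Emit:
drive_tool --commands '[{"linear":[0.001,-0.001,0.018],"dr":[0,0,0],"jaw":1},{"linear":[0,0,0.015],"dr":[0,0,0],"jaw":1},{"linear":[0,0,0.008],"dr":[0,0,0],"jaw":1}]'

```text
clock: 18.18
tcp_pos: [0.5078, -0.2982, 0.1642]
orientation: [-1.068, -2.953, -0.003]
contact_force: [-0.0, 0.7, -0.1]
grip_width: 0.0161
```

Emit:
drive_tool --commands '[{"linear":[0,0,0.003],"dr":[0,0,0],"jaw":1}]'

```text
clock: 18.3
tcp_pos: [0.5077, -0.2981, 0.1606]
orientation: [-1.068, -2.952, -0.003]
contact_force: [0.6, 1.0, -1.0]
grip_width: 0.0163
```

```bash
python3 go.py .5087 -.299 .160
```

```text
t 18.3 p [ 0.5077 -0.2981  0.1606] yaw_y 50.2 zax [-0.0014  0.0024 -1.    ] q [ 0.33  0.41  0.12  1.84 -0.06  0.89  1.36] F [ 0.6  1.  -1. ] M [-0.02 -0.02 -0.  ] w 0.0163
level dr deg [ 0.0542 -0.1528  0.    ]
to [0.5087, -0.299, 0.16] tool d [-0.0013 -0.0001  0.0006] rows 1 each [-0.0013 -0.0001  0.0006]
```

Emit:
drive_tool --commands '[{"linear":[-0.001,0,0.0015],"dr":[0,0,0],"jaw":1}]'

```text
clock: 18.42
tcp_pos: [0.509, -0.2991, 0.1599]
orientation: [-1.068, -2.953, -0.003]
contact_force: [-2.3, 0.9, 9.3]
grip_width: 0.0163
```

Emit:
drive_tool --commands '[{"linear":[0,0,0.0015],"dr":[0,0,0],"jaw":1}]'

```text
clock: 18.55
tcp_pos: [0.5094, -0.2995, 0.1599]
orientation: [-1.069, -2.954, -0.003]
contact_force: [-3.4, 1.0, 10.0]
grip_width: 0.0168
```

Emit:
drive_tool --commands '[{"linear":[0,0,0.001],"dr":[0,0,0],"jaw":1}]'

```text
clock: 18.68
tcp_pos: [0.51, -0.2998, 0.16]
orientation: [1.069, 2.953, 0.003]
contact_force: [-1.6, 0.5, 2.6]
grip_width: 0.0163
```

It reached the floor at TCP z = 0.160 with about 10 N, exactly as predicted. Next I pull it up about 95 mm, keeping the end in the neck.

Emit:
drive_tool --commands '[{"linear":[0,0,-0.02],"dr":[0,0,0],"jaw":1},{"linear":[0,0,-0.025],"dr":[0,0,0],"jaw":1},{"linear":[0,0,-0.025],"dr":[0,0,0],"jaw":1},{"linear":[0,0,-0.02],"dr":[0,0,0],"jaw":1},{"linear":[0,0,-0.003],"dr":[0,0,0],"jaw":1}]'

```text
clock: 19.3
tcp_pos: [0.5108, -0.3004, 0.2568]
orientation: [1.067, 2.949, 0.002]
contact_force: [0.7, -0.4, -0.6]
grip_width: 0.0164
```

```bash
python3 go.py .5087 -.299 .160
```

```text
t 19.3 p [ 0.5108 -0.3004  0.2568] yaw_y 50.2 zax [ 0.0052 -0.0005 -1.    ] q [ 0.32  0.32  0.13  1.74 -0.05  1.08  1.35] F [ 0.7 -0.4 -0.6] M [-0.01 -0.03  0.02] w 0.0164
level dr deg [0.1698 0.2478 0.    ]
to [0.5087, -0.299, 0.16] tool d [ 0.003  -0.0006  0.0968] rows 2 each [ 0.0015 -0.0003  0.0484]
```

Emit:
drive_tool --commands '[{"linear":[0.002,-0.001,0.012],"dr":[0.2,0.2,0],"jaw":1},{"linear":[0,0,0.018],"dr":[0,0,0],"jaw":1},{"linear":[0,0,0.018],"dr":[0,0,0],"jaw":1},{"linear":[0,0,0.018],"dr":[0,0,0],"jaw":1}]'

```text
clock: 19.8
tcp_pos: [0.5068, -0.299, 0.1842]
orientation: [-1.068, -2.951, 0.001]
contact_force: [0.4, -0.2, -1.3]
grip_width: 0.0167
```

```bash
python3 go.py .5087 -.299 .160
```

```text
t 19.8 p [ 0.5068 -0.299   0.1842] yaw_y 50.2 zax [-0.0034  0.0003 -1.    ] q [ 0.33  0.39  0.13  1.82 -0.06  0.94  1.36] F [ 0.4 -0.2 -1.3] M [ 0.03 -0.03  0.02] w 0.0167
level dr deg [-0.1101 -0.1598  0.    ]
to [0.5087, -0.299, 0.16] tool d [-0.0015  0.0012  0.0242] rows 1 each [-0.0015  0.0012  0.0242]
```

Emit:
drive_tool --commands '[{"linear":[-0.001,0.001,0.015],"dr":[0,0,0],"jaw":1},{"linear":[0,0,0.005],"dr":[0,0,0],"jaw":1},{"linear":[0,0,0.002],"dr":[0,0,0],"jaw":1}]'

```text
clock: 20.18
tcp_pos: [0.5078, -0.2989, 0.1598]
orientation: [-1.067, -2.949, 0.002]
contact_force: [-3.9, 0.8, 27.6]
grip_width: 0.0163
```

Emit:
drive_tool --commands '[{"linear":[0,0,0.002],"dr":[0,0,0],"jaw":1}]'

```text
clock: 20.3
tcp_pos: [0.5084, -0.2995, 0.1599]
orientation: [-1.068, -2.951, 0.002]
contact_force: [-4.7, 2.1, 15.9]
grip_width: 0.0163
```

Emit:
drive_tool --commands '[{"linear":[0,0,0.0015],"dr":[0,0,0],"jaw":1}]'

```text
clock: 20.42
tcp_pos: [0.5084, -0.2996, 0.1599]
orientation: [-1.068, -2.95, 0.002]
contact_force: [-5.1, 2.9, 9.8]
grip_width: 0.0162
```

It touched the bottom again, with a peak of 28 N. Now I withdraw the brush.

Emit:
drive_tool --commands '[{"linear":[0,0,-0.02],"dr":[0,0,0],"jaw":1},{"linear":[0,0,-0.025],"dr":[0,0,0],"jaw":1},{"linear":[0,0,-0.025],"dr":[0,0,0],"jaw":1},{"linear":[0,0,-0.02],"dr":[0,0,0],"jaw":1}]'

```text
clock: 20.92
tcp_pos: [0.5079, -0.2992, 0.2511]
orientation: [-1.068, -2.948, 0.001]
contact_force: [-0.5, 0.5, 0.6]
grip_width: 0.0155
```

```bash
python3 go.py .5087 -.299 .325
```

```text
t 20.93 p [ 0.5079 -0.2992  0.2511] yaw_y 50.2 zax [-0.0063  0.0013 -1.    ] q [ 0.32  0.32  0.14  1.75 -0.05  1.08  1.35] F [-0.5  0.5  0.6] M [-0.   -0.02 -0.01] w 0.0155
level dr deg [-0.173  -0.3277  0.    ]
to [0.5087, -0.299, 0.325] tool d [-0.0001  0.0005 -0.0739] rows 2 each [-0.      0.0002 -0.037 ]
```

Emit:
drive_tool --commands '[{"linear":[0,0,-0.03],"dr":[0,-0.3,0],"jaw":1},{"linear":[0,0,-0.03],"dr":[0,0,0],"jaw":1},{"linear":[0,0,-0.02],"dr":[0,0,0],"jaw":1}]'

```text
clock: 21.3
tcp_pos: [0.508, -0.2991, 0.3336]
orientation: [-1.07, -2.953, 0.004]
contact_force: [-0.3, 0.2, -0.9]
grip_width: 0.0165
```

```bash
python3 go.py .5965 .012 .325
```

```text
t 21.3 p [ 0.508  -0.2991  0.3336] yaw_y 50.2 zax [-0.0018 -0.0022 -1.    ] q [ 0.31  0.26  0.14  1.64 -0.04  1.24  1.34] F [-0.3  0.2 -0.9] M [ 0.09 -0.01  0.01] w 0.0165
level dr deg [-0.1664  0.0009  0.    ]
to [0.5965, 0.012, 0.325] tool d [0.1313 0.2956 0.0078] rows 6 each [0.0219 0.0493 0.0013]
```

Emit:
drive_tool --commands '[{"linear":[0.02,0.044,0],"dr":[0,0,0],"jaw":1},{"linear":[0.02,0.044,0],"dr":[0,0,0],"jaw":1},{"linear":[0.02,0.044,0],"dr":[0,0,0],"jaw":1},{"linear":[0.02,0.044,0],"dr":[0,0,0],"jaw":1},{"linear":[0.02,0.044,0],"dr":[0,0,0],"jaw":1},{"linear":[0.018,0.04,0],"dr":[0,0,0],"jaw":1},{"linear":[0.009,0.02,0],"dr":[0,0,0],"jaw":1}]'

```text
clock: 22.18
tcp_pos: [0.5935, 0.0023, 0.3351]
orientation: [1.078, 2.944, -0.005]
contact_force: [0.2, -0.5, -0.7]
grip_width: 0.016
```

```bash
python3 go.py .597 .012 .28
```

```text
t 22.18 p [0.5935 0.0023 0.3351] yaw_y 49.8 zax [ 0.0049 -0.0052 -1.    ] q [-0.09  0.26 -0.03  1.63  0.01  1.25  0.75] F [ 0.2 -0.5 -0.7] M [-0.04 -0.01 -0.05] w 0.016
level dr deg [-0.0438  0.4059  0.    ]
to [0.597, 0.012, 0.28] tool d [0.004  0.0097 0.0551] rows 1 each [0.004  0.0097 0.0551]
```

Emit:
drive_tool --commands '[{"linear":[0.003,0.007,0.01],"dr":[0,0.4,0],"jaw":1},{"linear":[0,0,0.02],"dr":[0,0,0],"jaw":1},{"linear":[0,0,0.02],"dr":[0,0,0],"jaw":1},{"linear":[0,0,0],"dr":[0,0,0],"jaw":1}]'

```text
clock: 22.68
tcp_pos: [0.5953, 0.0089, 0.2815]
orientation: [-1.079, -2.948, 0.003]
contact_force: [0.4, 0.2, -1.0]
grip_width: 0.0162
```

```bash
python3 go.py .597 .012 .156; python3 -c "
from h import *
s=viewer.grab_frame('scene');save('s7',s)
a=cv2.resize(s[160:250,270:370],None,fx=6,fy=6,interpolation=2)
save('c9',a)"
```

```text
t 22.68 p [0.5953 0.0089 0.2815] yaw_y 49.8 zax [-0.0028 -0.001  -1.    ] q [-0.09  0.31 -0.04  1.69  0.01  1.15  0.74] F [ 0.4  0.2 -1. ] M [-0.11  0.03  0.02] w 0.0162
level dr deg [-0.1471 -0.0881  0.    ]
to [0.597, 0.012, 0.156] tool d [0.0005 0.0038 0.1255] rows 3 each [0.0002 0.0013 0.0418]
```

View pics/c9.png

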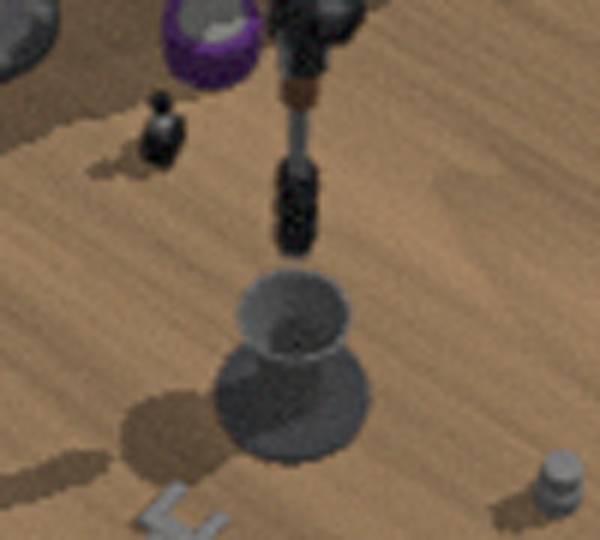

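The crop shows the brush vertical over the holder, with its end at scene (319,202) and the holder mouth centred at (319,213). Now I lower it.

Emit:
drive_tool --commands '[{"linear":[0,0.003,0.015],"dr":[0,0,0],"jaw":1},{"linear":[0,0,0.02],"dr":[0,0,0],"jaw":1},{"linear":[0,0,0.015],"dr":[0,0,0],"jaw":1}]'

```text
clock: 23.1
tcp_pos: [0.5999, 0.0101, 0.2329]
orientation: [1.082, 2.945, 0.002]
contact_force: [-0.1, -0.6, 0.3]
grip_width: 0.016
```

```bash
python3 go.py .597 .012 .156
```

```text
t 23.1 p [0.5999 0.0101 0.2329] yaw_y 49.7 zax [ 0.0046 -0.0005 -1.    ] q [-0.09  0.35 -0.04  1.74  0.02  1.04  0.73] F [-0.1 -0.6  0.3] M [-0.02 -0.04  0.02] w 0.016
level dr deg [0.1489 0.2214 0.    ]
to [0.597, 0.012, 0.156] tool d [ 0.0037 -0.0006  0.0769] rows 2 each [ 0.0019 -0.0003  0.0384]
```

Emit:
drive_tool --commands '[{"linear":[0.003,-0.001,0.01],"dr":[0,0.2,0],"jaw":1},{"linear":[0,0,0.015],"dr":[0,0,0],"jaw":1},{"linear":[0,0,0.005],"dr":[0,0,0],"jaw":1}]'

```text
clock: 23.48
tcp_pos: [0.5966, 0.0114, 0.2003]
orientation: [1.083, 2.949, 0.003]
contact_force: [0.6, -0.8, -1.6]
grip_width: 0.0164
```

```bash
python3 go.py .597 .012 .156
```

```text
t 23.48 p [0.5966 0.0114 0.2003] yaw_y 49.7 zax [ 0.0008  0.0019 -1.    ] q [-0.09  0.38 -0.04  1.78  0.02  0.98  0.73] F [ 0.6 -0.8 -1.6] M [ 0.01 -0.02  0.01] w 0.0164
level dr deg [ 0.1097 -0.0347  0.    ]
to [0.597, 0.012, 0.156] tool d [0.     0.0007 0.0443] rows 1 each [0.     0.0007 0.0443]
```

Emit:
drive_tool --commands '[{"linear":[0,0.001,0.013],"dr":[0,0,0],"jaw":1},{"linear":[0,0,0.014],"dr":[0,0,0],"jaw":1},{"linear":[0,0,0.008],"dr":[0,0,0],"jaw":1}]'

```text
clock: 23.85
tcp_pos: [0.5979, 0.0124, 0.1636]
orientation: [1.083, 2.948, 0.004]
contact_force: [0.6, -0.2, -0.1]
grip_width: 0.0164
```

```bash
python3 go.py .597 .012 .156
```

```text
t 23.85 p [0.5979 0.0124 0.1636] yaw_y 49.7 zax [ 0.0021  0.002  -1.    ] q [-0.09  0.42 -0.04  1.81  0.02  0.91  0.73] F [ 0.6 -0.2 -0.1] M [-0.    0.05 -0.01] w 0.0164
level dr deg [0.167  0.0182 0.    ]
to [0.597, 0.012, 0.156] tool d [ 0.0004 -0.0009  0.0076] rows 1 each [ 0.0004 -0.0009  0.0076]
```

Emit:
drive_tool --commands '[{"linear":[0,-0.001,0.004],"dr":[0,0,0],"jaw":1},{"linear":[0,0,0.002],"dr":[0,0,0],"jaw":1}]'

```text
clock: 24.1
tcp_pos: [0.597, 0.0116, 0.1566]
orientation: [1.083, 2.948, 0.004]
contact_force: [0.4, 0.1, -0.6]
grip_width: 0.0165
```

Emit:
drive_tool --commands '[{"linear":[0,0,0.0015],"dr":[0,0,0],"jaw":1}]'

```text
clock: 24.22
tcp_pos: [0.5976, 0.0114, 0.1559]
orientation: [1.083, 2.947, 0.004]
contact_force: [-1.2, -1.1, 10.8]
grip_width: 0.0163
```

The brush is on the holder floor at the same TCP height it was taken from. I release it slowly and go straight up.

Emit:
drive_tool --commands '[{"linear":[0,0,-0.0003],"dr":[0,0,0],"jaw":0.6},{"linear":[0,0,0],"dr":[0,0,0],"jaw":0},{"linear":[0,0,0],"dr":[0,0,0],"jaw":0},{"linear":[0,0,0],"dr":[0,0,0],"jaw":0}]'

```text
clock: 24.72
tcp_pos: [0.5983, 0.0115, 0.1572]
orientation: [1.082, 2.946, 0.005]
contact_force: [-0.2, 0.4, 0.6]
grip_width: 0.0848
```

Emit:
drive_tool --commands '[{"linear":[0,0,-0.02],"dr":[0,0,0],"jaw":0},{"linear":[0,0,-0.03],"dr":[0,0,0],"jaw":0},{"linear":[0,0,-0.04],"dr":[0,0,0],"jaw":0},{"linear":[0,0,-0.04],"dr":[0,0,0],"jaw":0}]'

```text
clock: 25.22
tcp_pos: [0.5953, 0.0112, 0.2866]
orientation: [-1.081, -2.945, 0.0]
contact_force: [0.7, -0.6, 0.6]
grip_width: 0.0854
```

```bash
python3 go.py .45 .1 .35
```

```text
t 25.23 p [0.5953 0.0112 0.2866] yaw_y 49.7 zax [-0.0041  0.0013 -1.    ] q [-0.09  0.3  -0.04  1.68  0.01  1.16  0.73] F [ 0.7 -0.6  0.6] M [ 0.02 -0.02  0.02] w 0.0854
level dr deg [-0.0981 -0.2285  0.    ]
to [0.45, 0.1, 0.35] tool d [ 0.1685 -0.0264 -0.0626] rows 4 each [ 0.0421 -0.0066 -0.0157]
```

Emit:
drive_tool --commands '[{"linear":[0.01,-0.002,-0.04],"dr":[0,0,0],"jaw":0},{"linear":[0.04,-0.006,-0.01],"dr":[0,0,0],"jaw":0},{"linear":[0.04,-0.006,0],"dr":[0,0,0],"jaw":0},{"linear":[0.03,-0.006,0],"dr":[0,0,0],"jaw":0},{"linear":[0,0,0],"dr":[0,0,0],"jaw":0},{"linear":[0,0,0],"dr":[0,0,0],"jaw":0}]'

```text
clock: 25.98
tcp_pos: [0.4902, 0.075, 0.3429]
orientation: [1.083, 2.945, 0.006]
contact_force: [0.3, 0.2, 0.3]
grip_width: 0.0856
```

```bash
python3 -c "
from go import *
go()
save('s8',viewer.grab_frame('scene'));save('t8',viewer.grab_frame('top'))"
```

```text
t 25.98 p [0.4902 0.075  0.3429] yaw_y 49.6 zax [ 0.0051  0.0024 -1.    ] q [-0.19  0.09 -0.1   1.82  0.01  1.23  0.58] F [0.3 0.2 0.3] M [-0.04 -0.    0.05] w 0.0856
level dr deg [0.2927 0.132  0.    ]
```

View pics/s8.png

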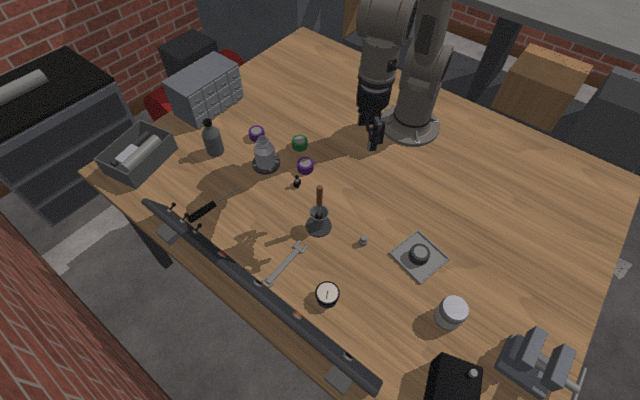

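View pics/t8.png

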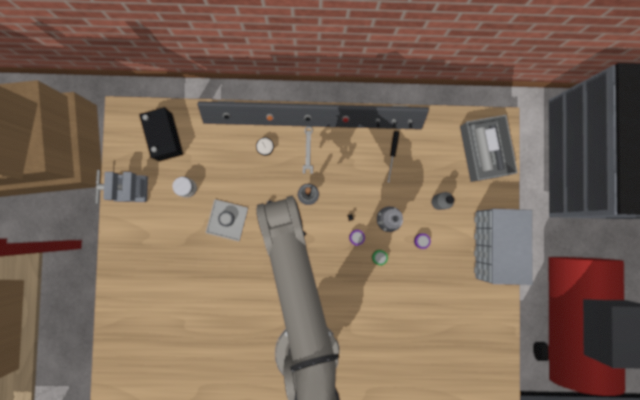

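The last pictures show:
- The cap is upright in the tray, at scene (419,254).
- The brush stands in its holder at scene (319,195).
- The can's neck is open.
- The other things are where they were, and the gripper is clear of everything.

I hand in the job.

```bash
python3 -c "
from bench import job
print(job.hand_in())"
```

```text
the job is handed in; nothing more can be done
None
```

The job is done and handed in at about 26 s of the 72 s allowed; `hand_in()` gave no verdict.

- **Cap:** I unscrewed it in one grasp of about 190°. The TCP rose in step with the 24 mm per turn thread, and the cap then lifted off with almost no force. I set it down upright near the middle of the tray.
- **Brush:** I took it by the handle and pushed it to the bottom of the can. I then pulled it up about 97 mm, pushed it down again and stood it back in its holder. Both strokes stopped at TCP z ≈ 0.160, the height expected for the can's floor.
- **Forces:** the highest wrist force I saw was 28 N, on the second stroke.
- **Last checks:** the final pictures show the cap upright in the tray, the brush standing in its holder and the gripper open and clear. By eye, the other things have not moved. The screwdriver's shaft is hard to see in the last scene picture because it lies in shadow, though the top view shows the driver where it was.
- **Disagreements:** the scene camera read about 0.5 px (1–2 mm) sideways from the arm, within the stated calibration. On the fast descent to the brush the tool drifted about 10 mm sideways; I corrected this before gripping, and nothing was touched.

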